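# Lever up the weighing slab and shim its short foot

## Robot

A 6-joint arm with a two-finger parallel gripper is mounted at the origin on the work surface. World frame = base frame: x ahead of the robot, y to its left, z up, the work surface at z = 0. Lengths are in m, angles in degrees, forces in N, time in s.
With the tool pointing down it reaches from about 0.35 to 0.875 m from the base axis. Payload 4.2 kg.
Tool frame: the origin (TCP) lies between the finger pads; the fingertips stand 19 mm ahead of it and the grasp point (between the pads) is the TCP; z points along the fingers, y is the line along which they close (so a half turn about z gives the same grasp; the last joint's range is limited). The gripper opens to 87 mm and grips with 3 to 60 N. Pads are 19 mm wide; open, the fingers measure 117 mm over their backs; the gripper's body (75 mm by 190 mm) begins 51 mm behind the grasp point.
Start: joints at [-54.339, 22.042, 0.453, 0, -68.411, -14.817], TCP at [0.222, -0.584, 0.242] pointing down, gripper open.
Joint ranges: [-179.83, 179.83], [-69.29, 118.12], [-61.27, 80.66], [-181.25, 117.63], [-171.15, -9.14], [-177.46, 177.46]. Speed limits (degrees/s): [159.86, 159.86, 180, 180, 180, 180].

## Interface

Orientations are given as a 3x3 rotation matrix whose columns are the frame's x, y, z axes.
In Python, from station import r gives the robot as it stands.
- The arm moves only by the tool drive_tool, never from a script. Its argument "steps" is one flat list of numbers, 7 for each row, row after row: the turn, a rotation vector about the tool's x, y, z in rad, then the shift along the tool's x, y, z in m, then the opening, from 0 (shut) to 1 (fully open). A call has 1 to 10 rows; each row shifts and turns the commanded pose from where the row before left it, along the tool's axes as they then stand; what a row does not reach is not made up. A row lasts 1/12 s, in which the tool goes at most 41.7 mm and 7.16 degrees, less where a joint would pass 70% of its speed; a pose out of reach is approached as far as the arm can. A call is refused whole if a number of a shift passes 0.0417 or a number of a turn 0.125, either way. A call with a gripper value outside its range is refused whole. The fingers move at their own pace and stop on an object; the grip force is fixed at half the most. Time passes only in rows, so rows that do not move let the fingers close. It gives the time, the measured TCP pose, the force, the opening and the grip force at its end, in the units of the state.
- r.sense(): the state, without advancing time (a new reading comes with each control period).
- r.capture(name): name is "side" or "top" or "wrist"; returns the picture (420x560x3 uint8, blue, green, red); there is no depth.
- r.camera_params(name): a dict with "camera_matrix" (3x3 intrinsics, pixels), "extrinsics" (4x4, takes a point from world to camera coordinates). Camera axes: x right, y down, z forward; pixel columns grow to the right and rows downward; lengths in m; the calibration is good to about 2 mm. A picture is of the moment at which its call begins: read the wrist's pose just before it. camera_params takes no time and is no camera call; for the wrist camera it gives the pose at the moment of the call.
- r.finish_job(): hands the job in; it is judged then, once.
The state is a dict: "time_s": time; "joints": joint angles; "joint_velocities": joint speeds; "effort": joint torques, N m; "tcp_pos": TCP position; "ee_rot": TCP orientation; "wrist_force": force on the tool from outside, world axes, zero at the start; "moment": the same for the moment, N m; "gripper_width": opening from 0.0 (shut) to 1.0 (fully open); "gripper_force": force on a finger pad.
Only numpy, scipy, OpenCV 4.12 (cv2) and the standard library are available. Lean on these libraries where they do the work, as an engineer would, in place of code of your own. Each camera call takes 0.05 s, during which the arm holds its last target. There are 200 camera calls.

## Task

The stone weighing slab is tipped forward on its short front foot. With the pry bar laid over the fulcrum block, lever the slab's front edge up and swing the bar's handle under the fixed catch so that it stays raised when you let go; then slide the heeled shim under the front foot and hold its heel pressed against the foot with about 7 N for a second to seat it (never over 12 N), without shoving the slab. Finally swing the bar out of the catch, let the slab down gently onto the shim, draw the bar clear of the slab and lay it down, leaving everything else on the bench alone.

Things in the scene. Friction and masses are not known exactly. Their poses are not given: they have to be found in the camera images.
- slab: stone slab, 4.3 to 6.5 kg, 240 deep (x) by 280 wide (y) by 30 mm thick, loose on 3 rubber feet: front one at (22,-50), back ones at (215,110) and (215,-110) mm. Origin on the bench under its front edge's middle, x to its back. Starts sloping 0.031 rad down to the front (its frame upright), top 58 mm up in front. Raised, it pivots on the back feet; never tip it back over 0.1 rad, shove or touch it
- slab_foot (a point): centre of the underside of the slab's short front foot (30 mm diameter, 28 mm tall), 22 mm behind the slab's front edge; on the bench at the start; axes as the slab's
- slab_edge (a point): point on the slab's lower front edge, 27 mm above the bench at the start, under which the bar's tip goes; 100 mm left (+y) of the front foot, straight behind the fulcrum; axes as the slab's
- fulcrum: low grey-painted steel block fixed to the bench in front of the slab, a round bar (radius 5, length 52 mm, along y) on top of it; origin on the bench under its middle, axes as the slab's; base 30 by 56 mm, 14 mm high, then a web 14 mm wide in x
- fulcrum_ridge (a point): middle of the top line of the fulcrum's round bar, 29 mm above the bench, 35 mm in front of the slab's edge; axes as the fulcrum's
- catch: grey-painted steel catch fixed to the bench 225 mm from the ridge towards the robot, an upside-down L: post on the left (face at y = 15 mm, 26 mm long in x, top 42 mm up), with an arm 10 mm thick reaching right to y = -14 mm, underside 32 mm up, open to the right (-y). Origin on the bench under the arm, on the line square to the slab through the ridge; axes as the slab's
- catch_arm (a point): point on the underside of the catch's arm, 32 mm above the catch's origin. The bar's handle, pressed down and swung in from the right (-y) below it, is then held down there by the slab's weight
- bar: steel pry bar, 0.4 kg, 302 long, 22 mm wide, flat underside, lying flat. Origin on its underside at the place to grip, x along it to the tip, z up. Grey handle 18 mm high from x = -80 to 45, blade 10 mm thick to 180, tip 6 mm thick to 222. In use x = 160 lies on the ridge: the tip is then 27 mm under the slab and x = -65 under the catch's arm. Pressing down at the grip takes 6 to 20 N
- bar_tip (a point): middle of the lower edge of the bar's tip, 222 mm from the bar's origin. Nose down by about 0.31 rad (0.30 to 0.34) over the ridge, the bar slips in under the slab's edge; parked under the catch it lies about 0.07 rad nose up (press to 0.08 to 0.11 to clear the arm: parts give under load), its gripped place some 18 mm above the bench
- shim: aluminium shim, 0.17 kg, x the way it is pushed in, origin on its underside. Plate 6 thick, 54 mm wide, x = -36 to 28; a cross-bar heel 20 mm high and 6 mm thick is clamped across it, its face for the foot anywhere from x = -27 to -5 (differs each time: find by feel). Behind, a tail 30 mm wide to x = -100 with an upright grip tab 12 mm thick in y, 30 mm long, middle at x = -80, top 46 mm up
- jug: bystander: white plastic jug with a handle, 96 mm across, 110 mm tall; leave alone
- bottle: bystander: amber bottle, 60 mm across, 120 mm tall; leave alone
- roll: bystander: roll of white paper tape, 90 mm across, 50 mm tall; leave alone
There are look-alikes about, which are no part of the job. Leave any turquoise look-alike of the fulcrum alone.

How it is judged:
By the outcome, as a careful person would: the job done as asked, in the order asked, and still so for the second after the job is handed in, with the robot touching nothing.
It also fails if it takes over 72 s, if anything falls off the work surface, if the arm or the gripper's body presses on something with over 40 N, if the wrist force passes 120 N, or if a joint passes its speed limit or range.

## Working session

There is one attempt and no reset: what is moved stays moved. The work goes in short steps, Python scripts to look and compute and a tool call to move; the robot and the scene stay as the last step left them, time stands still between calls to the robot, and variables do not carry over. Pictures are saved under pics/ and viewed, at most 10 in all, crops included, and the job is handed in when it is done.

Besides the shell and the picture viewer there is one more tool, called after "Emit:" in YAML: its name, and indented under it one key for each argument. drive_tool: Moves the arm, as the interface text tells. Its arguments: {"type":"object","properties":{"steps":{"type":"array"}},"required":["steps"]}

```bash
mkdir -p pics; ls
python3 - <<'E'
from station import r
import cv2,numpy as np
s=r.sense();print(s)
for n in("top","side"):
    cv2.imwrite(f"pics/{n}0.png",r.capture(n));p=r.camera_params(n);print(n,np.array(p["camera_matrix"]).round(1).tolist(),np.array(p["extrinsics"]).round(4).tolist())
E
```

```text
pics
{'time_s': 0.0, 'joints': array([-5.43389720e+01,  2.20922313e+01,  3.78596825e-01, -3.01830857e-02,
       -6.84103369e+01, -1.48180726e+01]), 'joint_velocities': array([ 0.14957153, -0.13060038,  0.07048551, -0.00806741,  0.06705929,
        0.03694908]), 'effort': array([ 7.99098780e-04, -3.90664387e+01,  1.87401795e+01,  4.21982110e+00,
        1.08737094e-02, -1.95284470e-04]), 'tcp_pos': array([ 0.22221637, -0.58355432,  0.2404329 ]), 'ee_rot': array([[-9.34628290e-01, -3.55625102e-01, -8.63407146e-04],
       [-3.55626141e-01,  9.34626060e-01,  2.04349945e-03],
       [ 8.02431181e-05,  2.21696255e-03, -9.99997539e-01]]), 'wrist_force': array([ 0.31708502, -0.09434118, -0.28935779]), 'moment': array([0.0519343 , 0.02086083, 0.00185009]), 'gripper_force': 0.0, 'gripper_width': 1.0040103532691518}
top [[492.6, 0.0, 283.4], [0.0, 492.6, 208.3], [0.0, 0.0, 1.0]] [[0.0283, -0.9995, 0.0123, -0.0523], [-0.9947, -0.0293, -0.0987, 0.6113], [0.0991, -0.0095, -0.995, 1.6422], [0.0, 0.0, 0.0, 1.0]]
side [[457.2, 0.0, 281.6], [0.0, 457.2, 208.3], [0.0, 0.0, 1.0]] [[-0.8646, -0.5024, -0.0109, 0.5167], [-0.3877, 0.6808, -0.6215, 0.2891], [0.3196, -0.5331, -0.7834, 1.0304], [0.0, 0.0, 0.0, 1.0]]
```

View pics/top0.png

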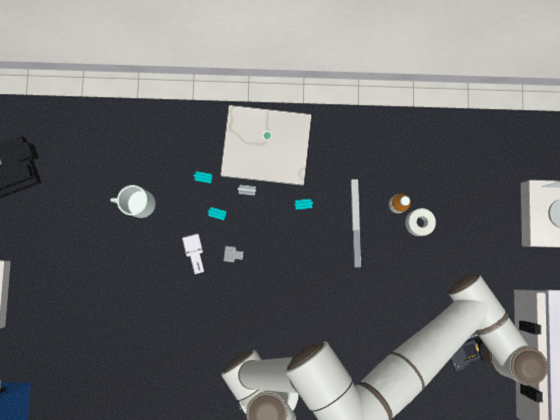

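View pics/side0.png

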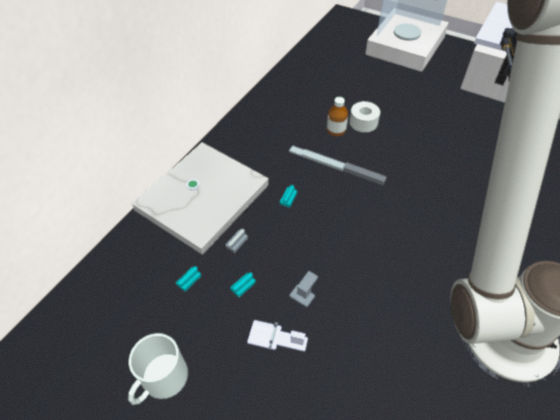

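Top: slab about (229,107)-(310,112)-(303,184)-(221,177), grey fulcrum (247,190), grey catch (233,254), shim (193,254), bar from (355,180) to (357,267), with the grey handle at the lower end. I'll enlarge it.

Run:
```python
import cv2
a=cv2.imread("pics/top0.png")[160:280,175:375]
cv2.imwrite("pics/topc.png",cv2.resize(a,None,fx=4,fy=4,interpolation=cv2.INTER_CUBIC))
```

```text
(no output)
```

View pics/topc.png

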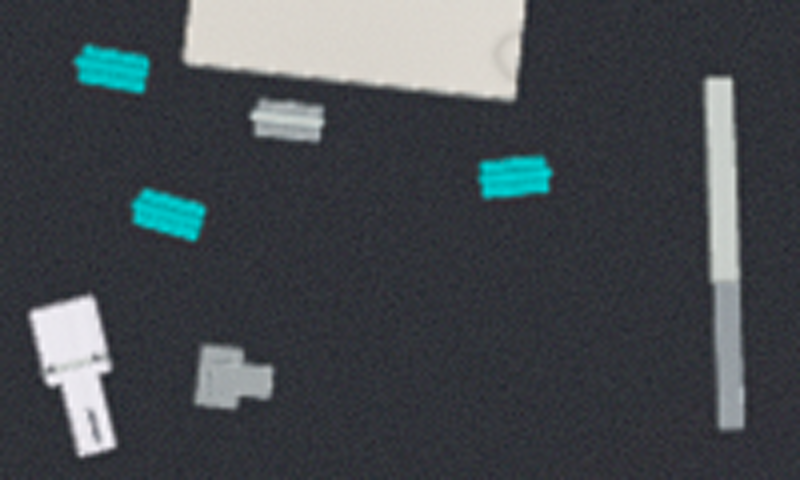

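The crop shows the slab front corners at (184,64) and (517,101), the ridge from about (252,116) to (324,122), and the catch arm end at x=273, y 364–400. The shim front corners are (30,310) and (95,295), with the tail end at (80,457) and (116,449). The bar tip end is at (719,77) and the handle end at (731,430).

```bash
cat > h.py <<'E'
import numpy as np
from scipy.optimize import least_squares
from scipy.spatial.transform import Rotation as R
from station import r
def cam(n):
    p=r.camera_params(n);return np.array(p["camera_matrix"]),np.array(p["extrinsics"])
def proj(c,P):
    K,E=c;q=(E[:3,:3]@np.atleast_2d(P).T+E[:3,3:4]);u=K@q;return (u[:2]/u[2]).T
def place(p,L):
    L=np.atleast_2d(L);c,s=np.cos(p[2]),np.sin(p[2])
    return np.c_[p[0]+c*L[:,0]-s*L[:,1],p[1]+s*L[:,0]+c*L[:,1],L[:,2]]
def fit(obs,p0):  # obs: list of (cam, local Nx3, pix Nx2)
    f=lambda p:np.concatenate([(proj(c,place(p,L))-px).ravel() for c,L,px in obs])
    s=least_squares(f,p0,x_scale=[.01,.01,.01]);return s.x,s.fun.reshape(-1,2)
def st():
    s=r.sense();return s["tcp_pos"],s["ee_rot"],s
def go(pos,Rt):  # required shift along current tool axes, and rotvec
    p,Rc,s=st();Rt=np.array(Rt);return (Rc.T@(np.array(pos)-p)).round(4),R.from_matrix(Rc.T@Rt).as_rotvec().round(4)
E
python3 - <<'E'
from h import *
c=cam("top");f=lambda a:np.array(a)/4+[175,160]-.375
L=np.array([[-1,140,58],[-1,-140,58],[-35,76,29],[-35,24,29],[-260+13,36,42],[-260-13,36,42]])/1e3
px=f([[184,64],[517,101],[252,116],[324,122],[273,364],[272,400]])
x,e=fit([(c,L,px)],[.8,.15,0.]);print("slab",x.round(4),e.round(1).tolist())
L=np.array([[28,27,6],[28,-27,6],[-100,15,6],[-100,-15,6]])/1e3
x,e=fit([(c,L,f([[30,310],[95,295],[80,457],[116,449]]))],[.5,.2,0.]);print("shim",x.round(4),e.round(1).tolist())
L=np.array([[222,11,6],[222,-11,6],[-80,11,18],[-80,-11,18]])/1e3
x,e=fit([(c,L,f([[705,77],[732,77],[718,430],[744,429]]))],[.5,-.2,0.]);print("bar",x.round(4),e.round(1).tolist())
E
```

```text
slab [ 0.7047  0.0393 -0.0828] [[0.1, -0.5], [-0.2, -0.4], [1.5, -0.2], [-1.3, 0.0], [0.3, 1.1], [-0.4, -0.1]]
shim [0.4842 0.2725 0.2743] [[0.6, 0.6], [-0.2, 0.5], [0.0, -0.4], [-0.4, -0.6]]
bar [ 0.5021 -0.2876  0.0429] [[0.2, 0.3], [-0.2, 0.2], [0.0, -0.3], [-0.0, -0.2]]
```

```bash
cat >> h.py <<'E'
def barR(yaw,pitch): # pitch>0 nose up
    return R.from_euler('zy',[yaw,-pitch]).as_matrix()
def tool(Rb): return Rb@np.diag([-1.,1,-1])
S=np.array([.7047,.0393,-.0828])
def slabpt(x,y,z): return place(S,[[x/1e3,y/1e3,z/1e3]])[0]
E
python3 - <<'E'
from h import *
print(go([.502,-.2876,.16],tool(barR(.043,0))), slabpt(-35,50,29),slabpt(-260,50,32),slabpt(22,-50,0))
Rc=tool(barR(.043,0));print((Rc.T@(np.array([.502,-.2876,.16])-r.sense()["tcp_pos"])).round(4))
E
```

```text
(array([-0.3668,  0.177 ,  0.0809]), array([ 0.0019, -0.0004,  0.3206])) [0.67395518 0.09202339 0.029     ] [0.44972602 0.11063211 0.032     ] [ 0.72248936 -0.01234822  0.        ]
[-0.2923  0.2837  0.0806]
```

Emit:
drive_tool:
  steps: [0,0,0.107,0,0,0,1,0,0,0.107,0,0,0,1,0,0,0.107,0,0,0,1,0,0,0,-0.0244,0.0236,0.0067,1,0,0,0,-0.0244,0.0236,0.0067,1,0,0,0,-0.0244,0.0236,0.0067,1,0,0,0,-0.0244,0.0236,0.0067,1,0,0,0,-0.0244,0.0236,0.0067,1,0,0,0,-0.0244,0.0236,0.0067,1,0,0,0,-0.0244,0.0236,0.0067,1]

```text
time_s: 0.93
tcp_pos: [0.3866, -0.4102, 0.194]
ee_rot: [[-0.999, -0.043, -0.001], [-0.043, 0.999, 0.001], [0.001, 0.001, -1.0]]
wrist_force: [0.9, 0.0, -0.4]
gripper_width: 1.0
gripper_force: 0.0
```

Emit:
drive_tool:
  steps: [0,0,0,-0.0244,0.0236,0.0067,0.6,0,0,0,-0.0244,0.0236,0.0067,0.6,0,0,0,-0.0244,0.0236,0.0067,0.6,0,0,0,-0.0244,0.0236,0.0067,0.6,0,0,0,-0.0244,0.0236,0.0067,0.6,0,0,0,0,0,0,0.6,0,0,0,0,0,0,0.6]

```text
time_s: 1.52
tcp_pos: [0.5035, -0.287, 0.1601]
ee_rot: [[-0.999, -0.046, -0.002], [-0.046, 0.999, 0.001], [0.002, 0.001, -1.0]]
wrist_force: [-0.3, -0.2, 0.0]
gripper_width: 0.625
gripper_force: 0.0
```

Run:
```python
from h import *
import cv2
p,Rc,s=st();print(s["time_s"],p,s["joints"].round(1),s["gripper_width"])
c=cam("wrist");im=r.capture("wrist")
L=np.array([[222,11,6],[222,-11,6],[-80,11,18],[-80,-11,18],[45,11,18],[45,-11,18],[0,0,18]])/1e3
q=proj(c,place([.5021,-.2876,.0429],L));print(q.round(1).tolist())
for i,(u,v) in enumerate(q): cv2.circle(im,(int(round(u)),int(round(v))),2,(0,0,255),1)
cv2.imwrite("pics/w1.png",im);print(go([.502,-.2876,.16],tool(barR(.043,0))))
```

```text
1.5167 [ 0.50347555 -0.28701721  0.16008993] [-13.7  21.7 -12.6  -0.  -55.8 -73.7] 0.6249617751258593
[[280.3, 388.7], [261.7, 388.7], [283.8, 121.9], [259.0, 121.9], [282.3, 253.4], [260.1, 253.4], [271.3, 209.5]]
(array([0.0008, 0.0004, 0.0005]), array([ 0.0005, -0.0014,  0.0012]))
```

View pics/w1.png

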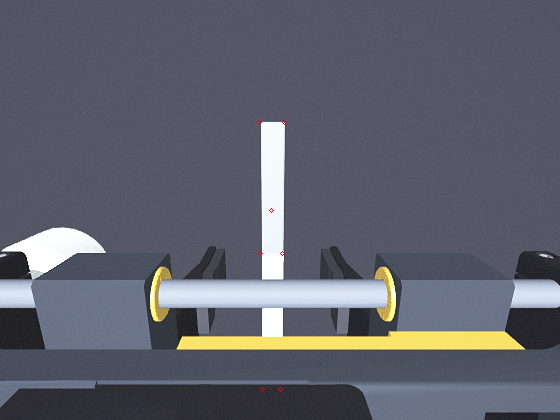

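The wrist picture shows the bar's handle at columns 261–285 and its end at row 122. This agrees with the estimate within about 1 mm, so I'll grasp.

Emit:
drive_tool:
  steps: [0,0,0,0.0008,0.001,0.03,0.6,0,0,0,0,0,0.03,0.6,0,0,0,0,0,0.03,0.6,0,0,0,0,0,0.03,0.6,0,0,0,0,0,0.019,0.6,0,0,0,0,0,0,0,0,0,0,0,0,0,0,0,0,0,0,0,0,0,0,0,0,0,0,0,0,0,0,0,0,0,0,0]

```text
time_s: 2.4
tcp_pos: [0.5018, -0.2881, 0.0226]
ee_rot: [[-0.999, -0.042, 0.001], [-0.042, 0.999, -0.0], [-0.001, -0.0, -1.0]]
wrist_force: [-0.0, -0.0, 0.1]
gripper_width: 0.306
gripper_force: 0.0
```

Emit:
drive_tool:
  steps: [0,0,0,0,0,-0.015,0,0,0,0,0,0,-0.03,0,0,0,0,0,0,-0.04,0,0,0,0,0,0,-0.04,0,0,0,0,0,0,0,0]

```text
time_s: 2.82
tcp_pos: [0.5062, -0.2896, 0.1556]
ee_rot: [[-0.999, -0.044, 0.015], [-0.045, 0.999, -0.006], [-0.014, -0.007, -1.0]]
wrist_force: [3.8, -0.3, -1.4]
gripper_width: 0.249
gripper_force: 30.0
```

Run:
```python
from h import *
ya=S[2]+.14
Rb=barR(ya,-.31); Rt=tool(Rb)
ridge=slabpt(-35,50,29)
for d,lift in((.065,.05),(.045,.003),(0,0)):
    o=ridge-Rb[:,0]*(.160+d)+np.array([0,0,lift]); t=o+Rb[:,2]*.021
    print(d,lift,t.round(4),go(t,Rt),(Rt.T@(t-r.sense()["tcp_pos"])).round(4))
s=r.sense();print(s["gripper_force"],s["gripper_width"],s["wrist_force"])
p,Rc,_=st();print(R.from_matrix(Rc).as_rotvec(), (tool(barR(ya,0)).T@(np.array([.45,.08,.25])-p)).round(4))
```

```text
0.065 0.05 [0.4664 0.0792 0.1675] (array([ 0.0231,  0.3701, -0.0149]), array([-0.0228,  0.324 , -0.0136])) [0.0204 0.3705 0.0007]
0.045 0.003 [0.4855 0.0803 0.1144] (array([0.0049, 0.3707, 0.0385]), array([-0.0228,  0.324 , -0.0136])) [-0.0139  0.3697  0.0455]
0 0 [0.5282 0.0829 0.0977] (array([-0.0378,  0.3715,  0.0558]), array([-0.0228,  0.324 , -0.0136])) [-0.0599  0.3697  0.0484]
29.996379017829895 0.24929062877752975 [ 3.81387795 -0.26314397 -1.38267207]
[-0.06953121  3.12620629 -0.01047433] [ 0.035   0.3722 -0.0944]
```

Emit:
drive_tool:
  steps: [0,0,0,0,0,0,0,0,0,0,0,0,0,0,0,0,0,0,0,0,0]

```text
time_s: 3.07
tcp_pos: [0.5, -0.2869, 0.1447]
ee_rot: [[-0.999, -0.042, -0.005], [-0.042, 0.999, 0.002], [0.005, 0.002, -1.0]]
wrist_force: [0.1, -0.2, -3.4]
gripper_width: 0.247
gripper_force: 30.0
```

Run:
```python
from h import *
import cv2
p,Rc,s=st();print(s["time_s"],p,Rc.round(3).tolist(),s["wrist_force"],s["moment"])
c=cam("side");im=r.capture("side");Rb=Rc@np.diag([-1,1,-1])
im2=cv2.resize(im[:220,230:510],None,fx=2.8,fy=2.8,interpolation=cv2.INTER_CUBIC)
for h,col in((.022,(0,0,255)),(.028,(0,255,0))):
  o=p-Rb[:,2]*h
  L=np.array([[222,11,0],[222,-11,0],[-80,11,0],[-80,-11,0],[222,11,6],[-80,11,18],[-80,-11,18]])/1e3
  for u,v in (proj(c,o+L@Rb.T)-[230,0]+.5)*2.8-.5: cv2.circle(im2,(int(round(u)),int(round(v))),2,col,1)
cv2.imwrite("pics/s1.png",im2)
```

```text
3.0667 [ 0.49997175 -0.28694136  0.14469289] [[-0.999, -0.042, -0.005], [-0.042, 0.999, 0.002], [0.005, 0.002, -1.0]] [ 0.10383755 -0.16737876 -3.37604399] [-0.02072693  0.15592172  0.03534355]
```

View pics/s1.png

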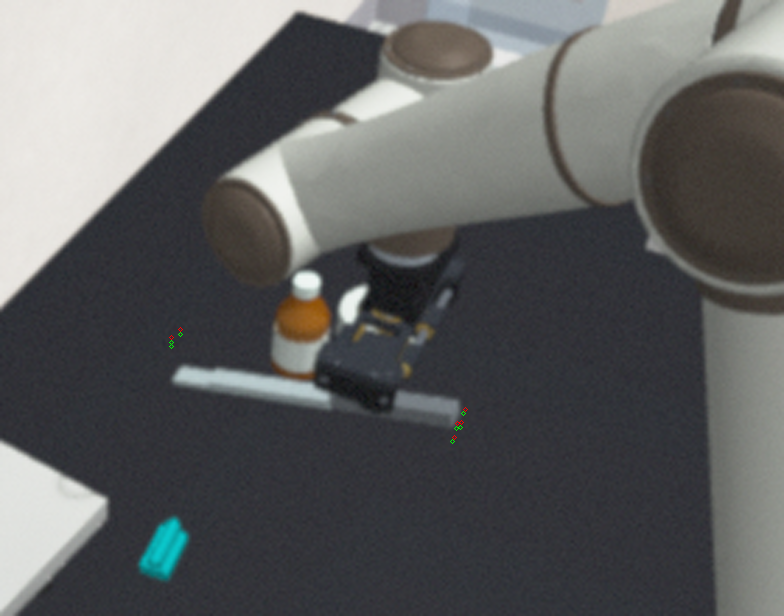

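Side crop: the bar hangs nose down in the grip, with its tip end at about (174,381)/(187,367) and its handle end at about (456,426)/(463,401). I'll solve for how it sits in the fingers.

```bash
cat >> h.py <<'E'
def inhand(obs,p,Rc): # obs cam,L,px ; unknown: h, along shift a, pitch q (nose up +), lateral b
    R0=Rc@np.diag([-1,1,-1])
    def w(v,L):
        Rb=R0@R.from_euler('y',-v[2]).as_matrix(); o=p-R0[:,2]*v[0]+R0[:,0]*v[1]
        return o+L@Rb.T
    f=lambda v:np.concatenate([(proj(c,w(v,L))-px).ravel() for c,L,px in obs])
    s=least_squares(f,[.022,0,-.1],x_scale=[.01,.01,.1]);return s.x,s.fun.reshape(-1,2)
E
python3 - <<'E'
from h import *
p,Rc,s=st();c=cam("side")
L=np.array([[222,11,0],[222,-11,6],[-80,11,0],[-80,-11,18]])/1e3
px=(np.array([[174,381],[187,367],[455,426],[463,401]])+.5)/2.8-.5+[230,0]
x,e=inhand([(c,L,px)],p,Rc);print(x.round(4),e.round(1).tolist())
E
```

```text
[ 0.0278 -0.0019 -0.2133] [[0.8, 0.6], [-0.9, -0.6], [0.2, 0.8], [-0.1, -0.8]]
```

Emit:
drive_tool:
  steps: [0,0,0,0,0,0.025,0,0,0,0,0,0,0.03,0,0,0,0,0,0,0.025,0,0,0,0,0,0,0.015,0,0,0,0,0,0,0.012,0,0,0,0,0,0,0.0065,0,0,0,0,0,0,0,0.5,0,0,0,0,0,0,0.5,0,0,0,0,0,0.005,0.5,0,0,0,0,0,0.0045,0.5]

```text
time_s: 3.95
tcp_pos: [0.5029, -0.2879, 0.0247]
ee_rot: [[-0.999, -0.043, 0.002], [-0.043, 0.999, -0.001], [-0.002, -0.001, -1.0]]
wrist_force: [-0.6, 0.4, -0.2]
gripper_width: 0.45
gripper_force: 0.0
```

Emit:
drive_tool:
  steps: [0,0,0,0,0,0,0.5,0,0,0,0,0,0,0,0,0,0,0,0,0,0,0,0,0,0,0,0,0,0,0,0,0,0,0,0,0,0,0,0,0,0,0,0,0,0,0,0,0,0,0,0,0,0,0,0,0]

```text
time_s: 4.62
tcp_pos: [0.5021, -0.2876, 0.0244]
ee_rot: [[-0.999, -0.043, 0.0], [-0.043, 0.999, -0.0], [-0.0, -0.0, -1.0]]
wrist_force: [-0.1, 0.8, 2.3]
gripper_width: 0.245
gripper_force: 30.0
```

Emit:
drive_tool:
  steps: [0,0,0,0,0,0,0.5,0,0,0,0,0,0,0.5,0,0,0,0,0,0.0043,0.5,0,0,0,0,0,0,0.5,0,0,0,0,0,0,0,0,0,0,0,0,0,0,0,0,0,0,0,0,0,0,0,0,0,0,0,0,0,0,0,0,0,0,0,0,0,0,0,0,0,0]

```text
time_s: 5.45
tcp_pos: [0.5019, -0.2876, 0.0198]
ee_rot: [[-0.999, -0.043, -0.0], [-0.043, 0.999, 0.0], [0.0, 0.0, -1.0]]
wrist_force: [0.2, 0.3, -0.7]
gripper_width: 0.246
gripper_force: 30.0
```

Emit:
drive_tool:
  steps: [0,0,0,0,0,-0.005,0,0,0,0,0,0,-0.01,0,0,0,0,0,0,-0.015,0,0,0,0,0,0,-0.02,0,0,0,0,0,0,-0.025,0,0,0,0,0,0,-0.025,0,0,0,0,0,0,-0.015,0,0,0,0,0,0,-0.01,0,0,0,0,0,0,0,0,0,0,0,0,0,0,0]

```text
time_s: 6.28
tcp_pos: [0.5014, -0.2873, 0.1446]
ee_rot: [[-0.999, -0.042, -0.0], [-0.042, 0.999, 0.001], [0.0, 0.001, -1.0]]
wrist_force: [-0.1, -0.7, -3.9]
gripper_width: 0.251
gripper_force: 30.0
```

Run:
```python
from h import *
import cv2
p,Rc,s=st();print(s["time_s"],p,s["wrist_force"],s["moment"])
c=cam("side");im=r.capture("side");Rb=Rc@np.diag([-1,1,-1])
im2=cv2.resize(im[60:200,230:430],None,fx=4,fy=4,interpolation=cv2.INTER_CUBIC)
o=p-Rb[:,2]*.02
L=np.array([[222,11,0],[222,-11,6],[-80,11,0],[-80,-11,18]])/1e3
for u,v in (proj(c,o+L@Rb.T)-[230,60]+.5)*4-.5: cv2.circle(im2,(int(round(u)),int(round(v))),2,(0,0,255),1)
cv2.imwrite("pics/s2.png",im2)
```

```text
6.2833 [ 0.50139321 -0.28728928  0.14464926] [-0.07515396 -0.70723364 -3.87166905] [-0.07091118  0.12008726  0.00286188]
```

View pics/s2.png

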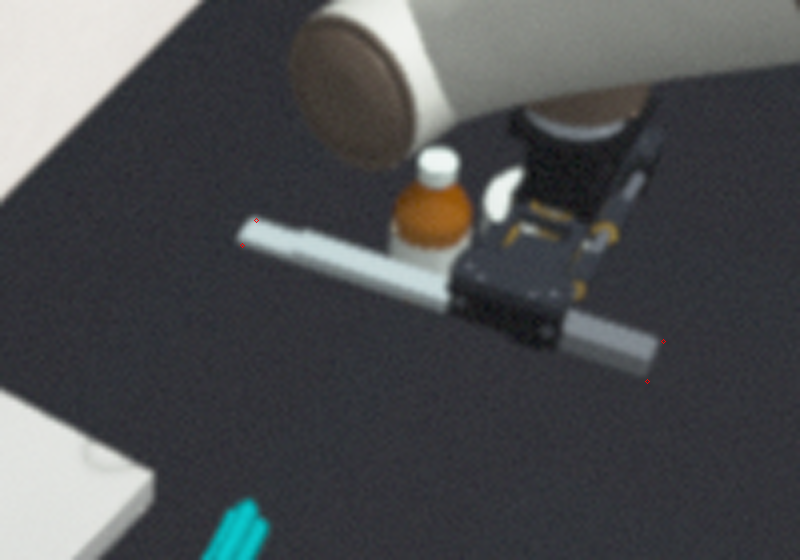

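The bar is now level in the grip: its tip at (237,240) lies within about 1 mm of the prediction. Next I'll move it to the ridge.

```bash
cat > wp.py <<'E'
from h import *
def wp(yaw,pitch,d,lift,h=.020,seq=True):
    Rb=barR(S[2]+yaw,pitch);Rt=tool(Rb);ridge=slabpt(-35,50,29)
    t=ridge-Rb[:,0]*(.160+d)+Rb[:,2]*h+[0,0,lift]
    p,Rc,_=st()
    print(yaw,pitch,d,lift,"tcp",t.round(4),"turn",R.from_matrix(Rc.T@Rt).as_rotvec().round(4),"shift after turn",(Rt.T@(t-p)).round(4),"before",(Rc.T@(t-p)).round(4))
E
python3 - <<'E'
from wp import *
wp(.14,-.31,.065,.05);wp(.14,-.31,.045,.003)
E
```

```text
0.14 -0.31 0.065 0.05 tcp [0.4661 0.0792 0.1666] turn [-0.0139  0.3073 -0.0147] shift after turn [ 0.0191  0.368  -0.0112] before [ 0.0193  0.3675 -0.0223]
0.14 -0.31 0.045 0.003 tcp [0.4851 0.0803 0.1135] turn [-0.0139  0.3073 -0.0147] shift after turn [-0.0152  0.3672  0.0336] before [2.000e-04 3.678e-01 3.080e-02]
```

Emit:
drive_tool:
  steps: [-0.003,0.0615,-0.003,0.006,0,-0.005,0,-0.003,0.0615,-0.003,0.006,0,-0.005,0,-0.003,0.0615,-0.003,0.006,0,-0.005,0,-0.003,0.0615,-0.003,0.006,0,-0.005,0,-0.002,0.0615,-0.003,0.006,0,-0.005,0,0,0,0,0,0.01,0,0,0,0,0,0,0.02,0,0,0,0,0,0,0.03,0,0,0,0,0,0,0.03,0,0,0,0,0,0,0.03,0,0]

```text
time_s: 7.17
tcp_pos: [0.4678, -0.1676, 0.1735]
ee_rot: [[-0.951, -0.054, -0.304], [-0.057, 0.998, -0.0], [0.304, 0.017, -0.953]]
wrist_force: [0.9, -0.1, -3.9]
gripper_width: 0.25
gripper_force: 30.0
```

Emit:
drive_tool:
  steps: [0,0,0,0,0.03,0,0,0,0,0,0,0.03,0,0,0,0,0,0,0.03,0,0,0,0,0,0,0.03,0,0,0,0,0,0,0.03,0,0,0,0,0,0,0.03,0,0,0,0,0,0,0.03,0,0,0,0,0,0,0.025,0,0,0,0,0,0,0.013,0,0,0,0,0,0,0,0,0]

```text
time_s: 8.0
tcp_pos: [0.4545, 0.0807, 0.1783]
ee_rot: [[-0.951, -0.058, -0.303], [-0.061, 0.998, -0.001], [0.302, 0.017, -0.953]]
wrist_force: [-0.1, 0.1, -4.1]
gripper_width: 0.248
gripper_force: 30.0
```

Emit:
drive_tool:
  steps: [0,0,0,0,0,0,0,0,0,0,0,0,0,0]

```text
time_s: 8.17
tcp_pos: [0.4545, 0.0777, 0.1786]
ee_rot: [[-0.951, -0.055, -0.304], [-0.057, 0.998, -0.002], [0.304, 0.016, -0.953]]
wrist_force: [-0.3, 0.1, -3.7]
gripper_width: 0.25
gripper_force: 30.0
```

Run:
```python
from wp import *
import cv2
p,Rc,s=st();print(s["time_s"],p,s["wrist_force"],s["moment"],s["joints"].round(0))
wp(.14,-.31,.065,.05);wp(.14,-.31,.045,.003)
c=cam("side");im=r.capture("side");Rb=Rc@np.diag([-1,1,-1])
im2=cv2.resize(im[170:320,150:350],None,fx=4,fy=4,interpolation=cv2.INTER_CUBIC)
o=p-Rb[:,2]*.02
L=np.array([[222,11,0],[222,-11,6],[-80,11,0],[-80,-11,18]])/1e3
P=np.r_[o+L@Rb.T,[slabpt(-35,76,29),slabpt(-35,24,29),slabpt(-1,140,58),slabpt(-1,-140,58),slabpt(-247,36,42),slabpt(-273,36,42)]]
for u,v in (proj(c,P)-[150,170]+.5)*4-.5: cv2.circle(im2,(int(round(u)),int(round(v))),2,(0,0,255),1)
cv2.imwrite("pics/s3.png",im2)
```

```text
8.1667 [0.45448323 0.07767681 0.17858744] [-0.32777849  0.09157424 -3.67596904] [-0.02613824 -0.8328064   0.02571698] [  25.   19.  -14.   -8.  -74. -109.]
0.14 -0.31 0.065 0.05 tcp [0.4661 0.0792 0.1666] turn [-0.0019  0.001  -0.    ] shift after turn [-0.0148  0.0006  0.0079] before [-0.0148  0.0007  0.0079]
0.14 -0.31 0.045 0.003 tcp [0.4851 0.0803 0.1135] turn [-0.0019  0.001  -0.    ] shift after turn [-0.0491 -0.0002  0.0526] before [-0.0491 -0.0001  0.0527]
```

View pics/s3.png

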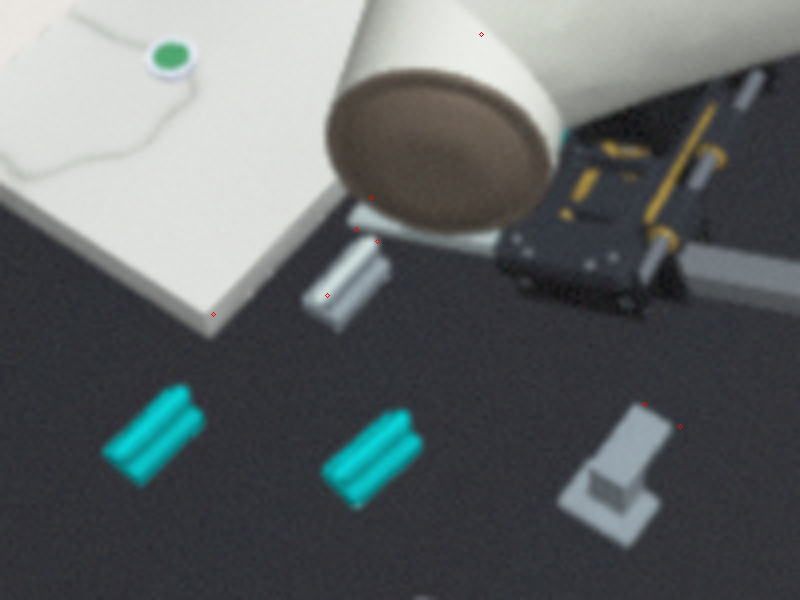

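The picture's fulcrum, catch and bar all appear displaced from the predictions by about the same 1–2 px, so relative positions are good to 2–3 mm. I'll lower onto the ridge by feel.

Emit:
drive_tool:
  steps: [0,0,0,0,0,0.01,0,0,0,0,-0.01,0,0.012,0,0,0,0,-0.013,0,0.012,0,0,0,0,-0.013,0,0.01,0,0,0,0,-0.013,0,0.007,0,0,0,0,0,0,0,0,0,0,0,0,0,0,0]

```text
time_s: 8.8
tcp_pos: [0.4855, 0.0801, 0.1145]
ee_rot: [[-0.951, -0.054, -0.306], [-0.056, 0.998, -0.002], [0.305, 0.015, -0.952]]
wrist_force: [0.5, -0.9, -4.3]
gripper_width: 0.251
gripper_force: 30.0
```

Emit:
drive_tool:
  steps: [0,0,0,0,0,0.001,0,0,0,0,0,0,0.001,0]

```text
time_s: 8.97
tcp_pos: [0.4853, 0.0808, 0.1143]
ee_rot: [[-0.952, -0.055, -0.302], [-0.057, 0.998, -0.001], [0.302, 0.016, -0.953]]
wrist_force: [0.0, -0.3, -3.1]
gripper_width: 0.249
gripper_force: 30.0
```

Emit:
drive_tool:
  steps: [0,0,0,0,0,0.001,0,0,0,0,0,0,0.001,0]

```text
time_s: 9.13
tcp_pos: [0.4848, 0.081, 0.1124]
ee_rot: [[-0.952, -0.055, -0.302], [-0.058, 0.998, -0.001], [0.302, 0.017, -0.953]]
wrist_force: [-0.0, -0.3, -2.7]
gripper_width: 0.252
gripper_force: 30.0
```

Run:
```python
from wp import *
p,Rc,s=st();print(p,s["moment"],s["wrist_force"])
wp(.14,-.31,.045,0);wp(.14,-.31,.0,0)
```

```text
[0.48477925 0.08103942 0.11239463] [-0.01334091 -0.82061018 -0.07963538] [-0.00704607 -0.25785902 -2.69205822]
0.14 -0.31 0.045 0 tcp [0.4851 0.0803 0.1105] turn [-0.0012  0.003   0.0007] shift after turn [-0.0009 -0.0008  0.0017] before [-0.0009 -0.0008  0.0017]
0.14 -0.31 0.0 0 tcp [0.5279 0.0829 0.0968] turn [-0.0012  0.003   0.0007] shift after turn [-0.0459 -0.0008  0.0017] before [-0.0459 -0.0008  0.0018]
```

Emit:
drive_tool:
  steps: [0,0.003,0,0,0,0.0015,0,0,0,0,0,0,0,0]

```text
time_s: 9.3
tcp_pos: [0.4846, 0.0811, 0.1107]
ee_rot: [[-0.951, -0.056, -0.305], [-0.058, 0.998, -0.002], [0.305, 0.016, -0.952]]
wrist_force: [0.1, -0.4, -2.2]
gripper_width: 0.248
gripper_force: 30.0
```

Emit:
drive_tool:
  steps: [0,0,0,0,0,0.0015,0,0,0,0,0,0,0,0]

```text
time_s: 9.47
tcp_pos: [0.4845, 0.0812, 0.1093]
ee_rot: [[-0.951, -0.056, -0.304], [-0.058, 0.998, -0.001], [0.304, 0.016, -0.953]]
wrist_force: [0.6, 0.3, -1.9]
gripper_width: 0.248
gripper_force: 30.0
```

Run:
```python
from wp import *
p,Rc,s=st();print(p,s["moment"],s["wrist_force"])
wp(.14,-.31,.045,0)
```

```text
[0.48448811 0.08116923 0.109252  ] [-0.02095344 -1.05231544  0.01654322] [ 0.60938681  0.30912482 -1.93798956]
0.14 -0.31 0.045 0 tcp [0.4851 0.0803 0.1105] turn [-0.0014  0.0006  0.0009] shift after turn [-0.0002 -0.0009 -0.0014] before [-0.0002 -0.0009 -0.0014]
```

Emit:
drive_tool:
  steps: [0,0.015,0,0,0,-0.004,0,0,0,0,0,0,0,0]

```text
time_s: 9.63
tcp_pos: [0.4864, 0.0813, 0.1134]
ee_rot: [[-0.946, -0.056, -0.318], [-0.058, 0.998, -0.002], [0.318, 0.016, -0.948]]
wrist_force: [0.3, 0.7, -3.5]
gripper_width: 0.25
gripper_force: 30.0
```

Emit:
drive_tool:
  steps: [0,0,0,-0.005,0,0,0,0,0,0,-0.006,0,0,0,0,0,0,-0.006,0,0,0,0,0,0,0,0,0,0]

```text
time_s: 9.97
tcp_pos: [0.503, 0.0822, 0.1068]
ee_rot: [[-0.946, -0.055, -0.318], [-0.058, 0.998, -0.002], [0.318, 0.016, -0.948]]
wrist_force: [2.4, -0.3, -2.8]
gripper_width: 0.248
gripper_force: 30.0
```

Run:
```python
from wp import *
p,Rc,s=st();print(p,s["moment"],s["wrist_force"])
wp(.14,-.32,.0,0)
```

```text
[0.50304324 0.08223293 0.10679076] [ 0.00938143 -1.51955259 -0.02373172] [ 2.42170672 -0.2523315  -2.77885558]
0.14 -0.32 0.0 0 tcp [0.5286 0.0829 0.0982] turn [-0.0022 -0.0039  0.0006] shift after turn [-0.027  -0.0009  0.0001] before [-0.027  -0.0009 -0.    ]
```

Emit:
drive_tool:
  steps: [0,0,0,-0.005,0,0,0,0,0,0,-0.005,0,0,0,0,0,0,0,0,0,0]

```text
time_s: 10.22
tcp_pos: [0.5121, 0.0827, 0.1038]
ee_rot: [[-0.946, -0.055, -0.318], [-0.058, 0.998, -0.002], [0.318, 0.016, -0.948]]
wrist_force: [1.1, -0.4, -2.2]
gripper_width: 0.255
gripper_force: 30.0
```

Emit:
drive_tool:
  steps: [0,0,0,-0.005,0,0,0,0,0,0,-0.006,0,0,0,0,0,0,-0.006,0,0,0,0,0,0,0,0,0,0]

```text
time_s: 10.55
tcp_pos: [0.5285, 0.0838, 0.0983]
ee_rot: [[-0.946, -0.055, -0.318], [-0.058, 0.998, -0.002], [0.318, 0.016, -0.948]]
wrist_force: [1.1, 0.0, -2.5]
gripper_width: 0.248
gripper_force: 30.0
```

Run:
```python
from wp import *
import cv2
p,Rc,s=st();print(p,s["moment"],s["wrist_force"])
wp(.14,-.32,.0,0);wp(.14,-.28,0,0);wp(.14,.095,0,0)
c=cam("side");im=r.capture("side");Rb=Rc@np.diag([-1,1,-1])
im2=cv2.resize(im[170:320,150:350],None,fx=4,fy=4,interpolation=cv2.INTER_CUBIC)
o=p-Rb[:,2]*.02
L=np.array([[-80,11,0],[-80,11,18],[-80,-11,18],[45,11,18]])/1e3
print(((proj(c,o+L@Rb.T)-[150,170]+.5)*4-.5).round().tolist())
cv2.imwrite("pics/s4.png",im2)
```

```text
[0.52853217 0.08375874 0.09826918] [ 0.00673318 -1.61966614 -0.0293882 ] [ 1.14745068  0.02674086 -2.54629701]
0.14 -0.32 0.0 0 tcp [0.5286 0.0829 0.0982] turn [-0.0021 -0.0039  0.0005] shift after turn [-0.     -0.0009  0.    ] before [-0.     -0.0009  0.    ]
0.14 -0.28 0 0 tcp [0.526  0.0829 0.0924] turn [ 0.0002 -0.0438  0.0006] shift after turn [ 0.0009 -0.0008  0.0064] before [ 0.0006 -0.0008  0.0064]
0.14 0.095 0 0 tcp [0.513  0.0829 0.0338] turn [ 0.0218 -0.4182  0.001 ] shift after turn [0.0216 0.0004 0.0628] before [-0.0058 -0.0011  0.0661]
[[677.0, 352.0], [669.0, 332.0], [685.0, 303.0], [485.0, 294.0]]
```

View pics/s4.png

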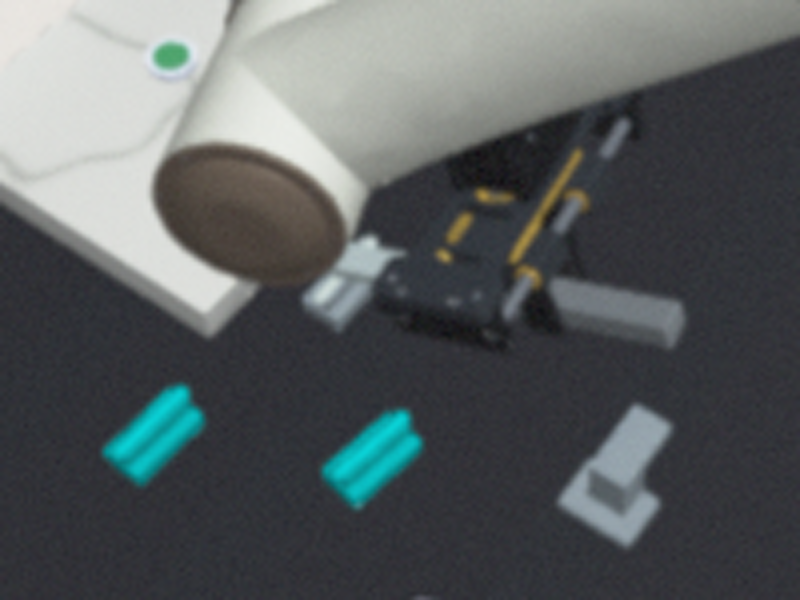

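The picture shows the bar over the grey fulcrum with its tip under the slab. The handle end at (672,347)–(685,300) is as predicted and well clear of the catch. Now I'll lever it down about the ridge.

Emit:
drive_tool:
  steps: [0,-0.04,-0.004,0.0008,-0.0008,0.0064,0,0,-0.04,-0.004,0.0008,-0.0008,0.0064,0,0,-0.04,-0.004,0.0008,-0.0008,0.0064,0,0,-0.04,-0.004,0.0008,-0.0008,0.0064,0,0,-0.04,-0.004,0.0008,-0.0008,0.0064,0,0,0,0,0,0,0,0]

```text
time_s: 11.1
tcp_pos: [0.5166, 0.0799, 0.0694]
ee_rot: [[-0.99, -0.076, -0.12], [-0.078, 0.997, 0.012], [0.119, 0.021, -0.993]]
wrist_force: [4.6, 0.4, 1.6]
gripper_width: 0.253
gripper_force: 30.0
```

Run:
```python
from wp import *
p,Rc,s=st();print(p,s["moment"],s["wrist_force"])
wp(.16,-.12,.0,0);wp(.16,.095,0,0)
```

```text
[0.51661302 0.07988541 0.06944594] [ 0.02961442 -1.14291468  0.01227777] [4.63702467 0.38371361 1.61826691]
0.16 -0.12 0.0 0 tcp [0.518  0.0797 0.068 ] turn [0.012  0.0005 0.0013] shift after turn [-0.0015 -0.0003  0.0013] before [-0.0015 -0.0003  0.0013]
0.16 0.095 0 0 tcp [0.5133 0.0797 0.0338] turn [ 0.0286 -0.2139  0.    ] shift after turn [0.0067 0.0003 0.0352] before [-0.0009 -0.0007  0.0358]
```

Emit:
drive_tool:
  steps: [0.005,-0.036,0,0.0007,0,0.006,0,0.005,-0.036,0,0.0007,0,0.006,0,0.005,-0.036,0,0.0007,0,0.006,0,0,0,0,0,0,0,0]

```text
time_s: 11.43
tcp_pos: [0.5133, 0.0803, 0.0519]
ee_rot: [[-0.997, -0.078, -0.012], [-0.078, 0.997, 0.005], [0.012, 0.006, -1.0]]
wrist_force: [3.1, 0.5, 2.8]
gripper_width: 0.252
gripper_force: 30.0
```

Run:
```python
from wp import *
p,Rc,s=st();print(p,s["moment"],s["wrist_force"])
wp(.16,-.01,.0,0);wp(.16,.095,0,0)
```

```text
[0.51331552 0.08028221 0.05192305] [ 0.14756295 -1.02138406 -0.11378407] [3.08783884 0.46735964 2.76603842]
0.16 -0.01 0.0 0 tcp [0.5146 0.0797 0.0506] turn [ 0.0055 -0.0016  0.0009] shift after turn [-0.0013 -0.0007  0.0013] before [-0.0013 -0.0007  0.0013]
0.16 0.095 0 0 tcp [0.5133 0.0797 0.0338] turn [ 0.0136 -0.1063  0.0006] shift after turn [ 0.0018 -0.0005  0.0181] before [-0.0001 -0.0007  0.0181]
```

Emit:
drive_tool:
  steps: [0.005,-0.036,0,0.0006,0,0.006,0,0.005,-0.036,0,0.0006,0,0.006,0,0.004,-0.035,0,0.0006,0,0.006,0,0,0,0,0,0,0,0,0,0,0,0,0,0,0]

```text
time_s: 11.85
tcp_pos: [0.5117, 0.0801, 0.0347]
ee_rot: [[-0.993, -0.077, 0.092], [-0.078, 0.997, -0.001], [-0.092, -0.008, -0.996]]
wrist_force: [-0.1, 2.1, 8.5]
gripper_width: 0.251
gripper_force: 30.0
```

Run:
```python
from wp import *
import cv2
p,Rc,s=st();print(p,s["moment"],s["wrist_force"])
wp(.16,.095,0,0);wp(0,.095,0,0)
c=cam("side");im=r.capture("side");Rb=Rc@np.diag([-1,1,-1])
im2=cv2.resize(im[170:320,150:350],None,fx=4,fy=4,interpolation=cv2.INTER_CUBIC)
o=p-Rb[:,2]*.02
L=np.array([[-80,11,0],[-80,11,18],[-80,-11,18],[45,11,18],[45,-11,18]])/1e3
print(((proj(c,o+L@Rb.T)-[150,170]+.5)*4-.5).round().tolist())
cv2.imwrite("pics/s5.png",im2)
```

```text
[0.511703   0.08014511 0.03465341] [0.56374525 0.12854863 0.00637891] [-0.05140278  2.08612611  8.49350322]
0.16 0.095 0 0 tcp [0.5133 0.0797 0.0338] turn [-0.0007 -0.0026  0.0004] shift after turn [-0.0014 -0.0006  0.001 ] before [-0.0014 -0.0006  0.001 ]
0 0.095 0 0 tcp [0.5133 0.1053 0.0338] turn [-0.001  -0.0026  0.1604] shift after turn [0.0005 0.0252 0.001 ] before [-0.0035  0.0249  0.001 ]
[[690.0, 440.0], [695.0, 427.0], [708.0, 398.0], [509.0, 342.0], [524.0, 314.0]]
```

View pics/s5.png

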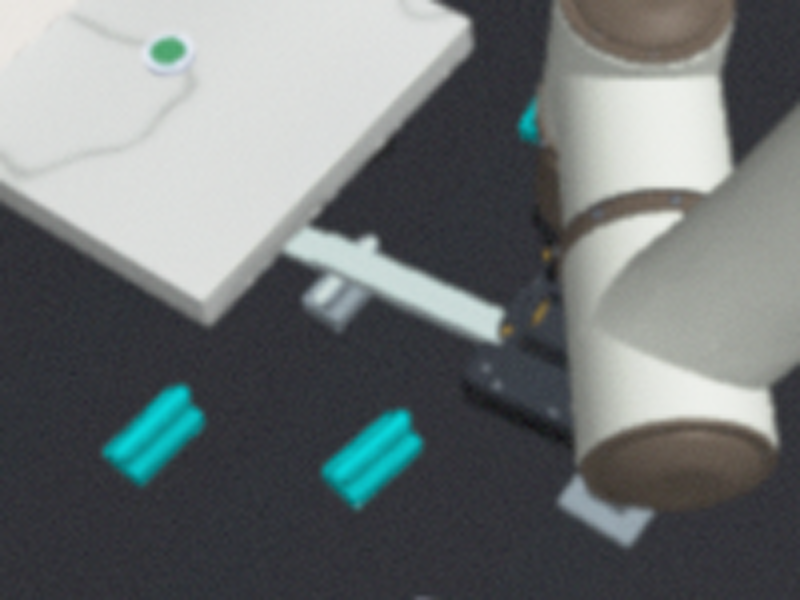

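The picture shows the slab's near front corner risen from (209,337) to (208,326), about 9 mm, with the blade lying over the ridge. Now I'll swing the handle in under the catch.

Emit:
drive_tool:
  steps: [0,0,0.02,0,0.0032,0.0003,0,0,0,0.02,0,0.0032,0.0003,0,0,0,0.02,0,0.0032,0,0,0,0,0.02,0,0.0032,0,0]

```text
time_s: 12.23
tcp_pos: [0.5109, 0.0923, 0.0339]
ee_rot: [[-0.996, 0.002, 0.091], [0.002, 1.0, -0.002], [-0.091, -0.002, -0.996]]
wrist_force: [0.2, -1.0, 6.9]
gripper_width: 0.251
gripper_force: 30.1
```

Emit:
drive_tool:
  steps: [0,0,0.02,0,0.0032,0,0,0,0,0.02,0,0.0032,0,0,0,0,0,0,0,0,0]

```text
time_s: 12.48
tcp_pos: [0.5108, 0.0991, 0.0338]
ee_rot: [[-0.995, 0.041, 0.09], [0.041, 0.999, -0.002], [-0.09, 0.002, -0.996]]
wrist_force: [-0.5, 1.5, 7.3]
gripper_width: 0.248
gripper_force: 30.1
```

Run:
```python
from wp import *
p,Rc,s=st();print(p,s["moment"],s["wrist_force"])
wp(0.04,.095,0,0);wp(0,.095,0,0)
```

```text
[0.51077962 0.0991286  0.03380619] [0.26789251 0.27258326 0.52912525] [-0.48127042  1.50239712  7.26507346]
0.04 0.095 0 0 tcp [0.5129 0.0989 0.0337] turn [-0.0024 -0.0043  0.0018] shift after turn [-0.0021 -0.0002  0.0003] before [-0.0021 -0.0002  0.0003]
0 0.095 0 0 tcp [0.5133 0.1053 0.0338] turn [-0.0024 -0.0043  0.0418] shift after turn [-0.002   0.0063  0.0003] before [-0.0023  0.0062  0.0002]
```

Emit:
drive_tool:
  steps: [0,0,0.017,0,0.0027,0,0,0,0,0.016,0,0.0025,0,0,0,0,0,0,0,0,0]

```text
time_s: 12.73
tcp_pos: [0.5109, 0.1043, 0.0338]
ee_rot: [[-0.993, 0.073, 0.09], [0.073, 0.997, -0.002], [-0.09, 0.004, -0.996]]
wrist_force: [-1.7, 2.4, 7.3]
gripper_width: 0.246
gripper_force: 30.2
```

Emit:
drive_tool:
  steps: [0,0.007,0,0,0,-0.0012,0,0,0.007,0,0,0,-0.0012,0,0,0,0,0,0,0,0]

```text
time_s: 12.98
tcp_pos: [0.5109, 0.1042, 0.0363]
ee_rot: [[-0.994, 0.073, 0.076], [0.073, 0.997, -0.001], [-0.076, 0.005, -0.997]]
wrist_force: [-1.4, 1.9, 4.9]
gripper_width: 0.249
gripper_force: 30.2
```

Emit:
drive_tool:
  steps: [0,0.007,0,0,0,-0.0012,0,0,0.005,0,0,0,-0.0008,0,0,0,0,0,0,0,0]

```text
time_s: 13.23
tcp_pos: [0.5109, 0.1042, 0.0371]
ee_rot: [[-0.995, 0.075, 0.065], [0.075, 0.997, 0.001], [-0.065, 0.006, -0.998]]
wrist_force: [2.4, 2.3, 0.8]
gripper_width: 0.25
gripper_force: 30.2
```

Run:
```python
from wp import *
p,Rc,s=st();print(p,s["moment"],s["wrist_force"])
wp(0.008,.07,0,0)
```

```text
[0.51087772 0.10423949 0.03708797] [ 0.44845251 -0.70371965  0.63938721] [2.36243661 2.25095681 0.79552589]
0.008 0.07 0 0 tcp [0.5134 0.104  0.0378] turn [ 0.0005 -0.0049 -0.0005] shift after turn [-0.0026 -0.0001 -0.0005] before [-0.0026 -0.0001 -0.0005]
```

Emit:
drive_tool:
  steps: [0,0,0,0,0,0,0.5,0,0,0,0,0,0,0.5,0,0,0,0,0,0,0.5,0,0,0,0,0,0,0.5,0,0,0,0,0,0,0.5]

```text
time_s: 13.65
tcp_pos: [0.5091, 0.1032, 0.0365]
ee_rot: [[-0.995, 0.077, 0.063], [0.078, 0.997, -0.0], [-0.063, 0.005, -0.998]]
wrist_force: [-0.3, -0.8, 0.6]
gripper_width: 0.48
gripper_force: 0.0
```

```bash
cat > corner.py <<'E'
from h import *
import cv2
def corner(im): # lowest pixel of slab near corner region in the side view
    g=im[200:270,150:230].astype(int).sum(2)/3; m=g>90
    rows=[np.interp(90, [g[k+1,j],g[k,j]],[k+1,k])+200 for j in range(42,63) for k in [np.where(m[:,j])[0].max()]]
    return np.round(max(rows),2), np.round(np.mean(rows),2)
E
python3 - <<'E'
from corner import *
p,Rc,s=st();print(p,s["wrist_force"],s["gripper_width"],s["time_s"])
print(corner(cv2.imread("pics/side0.png")),corner(r.capture("side")))
x=cv2.resize(cv2.imread("pics/s5.png"),(200,150),interpolation=cv2.INTER_AREA);z=np.zeros((420,560,3),np.uint8);z[170:320,150:350]=x;print(corner(z))
E
```

```text
[0.50914331 0.10321272 0.03646563] [-0.2886832  -0.79353341  0.62291581] 0.48001601994981336 13.65Traceback (most recent call last):
  File "<stdin>", line 3, in <module>
  File "corner.py", line 5, in corner
    rows=[np.interp(90, [g[k+1,j],g[k,j]],[k+1,k])+200 for j in range(42,63) for k in [np.where(m[:,j])[0].max()]]
                         ~^^^^^^^
IndexError: index 70 is out of bounds for axis 0 with size 70
```

```bash
sed -i 's/200:270,150/200:258,150/' corner.py
python3 - <<'E'
from corner import *
print(corner(cv2.imread("pics/side0.png")),corner(r.capture("side")))
x=cv2.resize(cv2.imread("pics/s5.png"),(200,150),interpolation=cv2.INTER_AREA);z=np.zeros((420,560,3),np.uint8);z[170:320,150:350]=x;print(corner(z))
print(r.camera_params("wrist")["extrinsics"])
print(go([.50,.10,.15],tool(barR(S[2],0))))
E
```

```text
(np.float64(253.86), np.float64(250.02)) (np.float64(250.7), np.float64(247.12))
(np.float64(251.05), np.float64(247.37))
[[ 0.07760263  0.99697356  0.00464146 -0.14324486]
 [ 0.94132834 -0.07480344  0.32909786 -0.45102686]
 [ 0.32844906 -0.02116972 -0.94428442  0.02711388]
 [ 0.          0.          0.          1.        ]]
(array([ 0.0019, -0.0035, -0.1138]), array([0.005 , 0.0633, 0.0053]))
```

Emit:
drive_tool:
  steps: [0,0,0,0,0,-0.01,0.5,0,0,0,0,0,-0.02,0.5,0,0,0,0,0,-0.03,0.5,0,0,0,0,0,-0.03,0.5,0,0.032,0.003,0,0,-0.02,0.5,0.005,0.032,0.003,0,0,-0.005,0.5]

```text
time_s: 14.2
tcp_pos: [0.5035, 0.1042, 0.1556]
ee_rot: [[-0.997, 0.082, 0.005], [0.082, 0.997, 0.004], [-0.005, 0.004, -1.0]]
wrist_force: [-0.6, -0.7, -0.0]
gripper_width: 0.501
gripper_force: 0.0
```

Run:
```python
from corner import *
p,Rc,s=st();print(p,s["joints"].round(0),corner(r.capture("side")))
Rt=tool(barR(.2743,0));t=np.array([.4842-.08*np.cos(.2743),.2725-.08*np.sin(.2743),.14])
print(t,go(t,Rt),(Rt.T@(t-p)).round(4))
```

```text
[0.50351718 0.10421765 0.15563633] [  30.   16.  -22.   -0.  -52. -124.] (np.float64(250.67), np.float64(247.11))
[0.4071908  0.25083015 0.14      ] (array([0.1094, 0.1376, 0.0152]), array([ 0.0031,  0.0049, -0.357 ])) [0.053  0.1672 0.0156]
```

Emit:
drive_tool:
  steps: [0,0,-0.09,0,0,0,0.5,0,0,-0.09,0,0,0,0.5,0,0,-0.09,0,0,0,0.5,0,0,-0.087,0,0,0,0.5,0,0,0,0.009,0.028,0.0026,0.5,0,0,0,0.009,0.028,0.0026,0.5,0,0,0,0.009,0.028,0.0026,0.5,0,0,0,0.009,0.028,0.0026,0.5,0,0,0,0.009,0.028,0.0026,0.5,0,0,0,0.008,0.0272,0.0026,0.5]

```text
time_s: 15.08
tcp_pos: [0.4047, 0.2506, 0.135]
ee_rot: [[-0.963, -0.27, -0.001], [-0.27, 0.963, -0.001], [0.001, -0.0, -1.0]]
wrist_force: [0.2, 0.5, -0.1]
gripper_width: 0.499
gripper_force: 0.0
```

Emit:
drive_tool:
  steps: [0,0,0,0,0,0,0.5,0,0,0,0,0,0,0.5]

```text
time_s: 15.25
tcp_pos: [0.4051, 0.2507, 0.1351]
ee_rot: [[-0.962, -0.273, -0.001], [-0.273, 0.962, -0.001], [0.001, -0.0, -1.0]]
wrist_force: [0.0, -0.7, 0.6]
gripper_width: 0.504
gripper_force: 0.0
```

Run:
```python
from h import *
import cv2
p,Rc,s=st();print(p,s["joints"].round(0))
Rt=tool(barR(.2743,0));t=np.array([.4842-.08*np.cos(.2743),.2725-.08*np.sin(.2743),.031])
print(go(t,Rt))
c=cam("wrist");im=r.capture("wrist");cv2.imwrite("pics/w2.png",im)
q=proj(c,place([.4842,.2725,.2743],np.array([[-80,0,46],[-65,6,46],[-95,6,46],[-95,-6,46],[-100,15,6],[-100,-15,6]])/1e3));print(q.round(1).tolist())
g=im.min(2)
for v in range(int(q[4:,1].min())-14,int(q[3,1])+30,4):
    j=np.where(g[v]>150)[0]; print(v,[(a[0],a[-1]) for a in np.split(j,np.where(np.diff(j)>1)[0]+1) if len(a)>2])
```

```text
[0.40508817 0.25068069 0.13510315] [  51.   14.  -28.   -0.  -47. -125.]
(array([-0.0022, -0.0004,  0.1041]), array([-0.0005, -0.001 ,  0.0024]))
[[271.2, 229.8], [278.7, 247.6], [278.9, 211.5], [263.5, 211.5], [288.1, 194.9], [254.8, 194.9]]
180 []
184 []
188 []
192 []
196 [(np.int64(257), np.int64(289))]
200 [(np.int64(257), np.int64(290))]
204 [(np.int64(87), np.int64(95)), (np.int64(138), np.int64(149)), (np.int64(257), np.int64(290))]
208 [(np.int64(86), np.int64(108)), (np.int64(137), np.int64(160)), (np.int64(257), np.int64(290))]
212 [(np.int64(84), np.int64(112)), (np.int64(135), np.int64(172)), (np.int64(257), np.int64(290))]
216 [(np.int64(79), np.int64(111)), (np.int64(132), np.int64(174)), (np.int64(257), np.int64(289))]
220 [(np.int64(78), np.int64(112)), (np.int64(126), np.int64(173)), (np.int64(257), np.int64(289))]
224 [(np.int64(77), np.int64(154)), (np.int64(157), np.int64(172)), (np.int64(257), np.int64(289))]
228 [(np.int64(76), np.int64(149)), (np.int64(156), np.int64(171)), (np.int64(257), np.int64(289))]
232 [(np.int64(76), np.int64(144)), (np.int64(154), np.int64(169)), (np.int64(257), np.int64(289))]
236 [(np.int64(75), np.int64(140)), (np.int64(153), np.int64(169)), (np.int64(257), np.int64(289))]
240 [(np.int64(74), np.int64(139)), (np.int64(152), np.int64(167)), (np.int64(258), np.int64(289))]
```

The wrist image's tail edges, measured in code, lie within 1.6 mm of the prediction. Grasping the tab.

Emit:
drive_tool:
  steps: [0,0,0.0024,-0.0022,0.0008,0.03,0.5,0,0,0,0,0,0.03,0.5,0,0,0,0,0,0.025,0.5,0,0,0,0,0,0.014,0.5,0,0,0,0,0,0.005,0.5,0,0,0,0,0,0,0.5,0,0,0,0,0,0,0,0,0,0,0,0,0,0,0,0,0,0,0,0,0,0,0,0,0,0,0,0]

```text
time_s: 16.13
tcp_pos: [0.4086, 0.2521, 0.0329]
ee_rot: [[-0.963, -0.268, 0.002], [-0.268, 0.963, 0.002], [-0.002, 0.002, -1.0]]
wrist_force: [-0.1, 0.5, 0.5]
gripper_width: 0.284
gripper_force: 0.0
```

Emit:
drive_tool:
  steps: [0,0,0,0,0,0,0,0,0,0,0,0,0,0,0,0,0,0,0,0,0,0,0,0,0,0,0,0]

```text
time_s: 16.47
tcp_pos: [0.4084, 0.252, 0.0324]
ee_rot: [[-0.963, -0.269, 0.001], [-0.269, 0.963, 0.001], [-0.001, 0.001, -1.0]]
wrist_force: [-0.6, -0.5, 4.4]
gripper_width: 0.135
gripper_force: 30.0
```

Emit:
drive_tool:
  steps: [0,0,0,0,0,-0.005,0,0,0,0,0,0,-0.01,0,0,0,0,0,0,-0.015,0,0,0,0,0,0,-0.02,0,0,0,0,0,0,-0.015,0,0,0,0,0,0,-0.01,0,0,0,0,0,0,-0.005,0,0,0,0,0,0,0,0]

```text
time_s: 17.13
tcp_pos: [0.4083, 0.2518, 0.1127]
ee_rot: [[-0.963, -0.268, 0.001], [-0.268, 0.963, 0.002], [-0.002, 0.002, -1.0]]
wrist_force: [-0.9, -0.5, -2.0]
gripper_width: 0.136
gripper_force: 30.0
```

Run:
```python
from h import *
p,Rc,s=st();print(p,s["gripper_width"],s["wrist_force"],s["moment"])
Rt=tool(barR(S[2],0))
# shim nose (x=28) 25 mm in front of the foot front edge(x=7): origin x=-46, tab x=-126
for x,z in ((-150,.08),(-126,.08)):
    t=slabpt(x,-50,0)+[0,0,z];print(t,go(t,Rt),(Rt.T@(t-p)).round(4))
```

```text
[0.40828088 0.25182235 0.11274492] 0.13638757525950443 [-0.85372519 -0.47734389 -1.98173146] [0.00114704 0.05746194 0.00961312]
[0.55107862 0.00187711 0.08      ] (array([-0.0704, -0.2791,  0.0324]), array([0.0019, 0.0014, 0.3545])) [-0.163  -0.2373  0.0327]
[ 5.74996400e-01 -1.07818748e-04  8.00000000e-02] (array([-0.0929, -0.2875,  0.0324]), array([0.0019, 0.0014, 0.3545])) [-0.187  -0.2373  0.0327]
```

Emit:
drive_tool:
  steps: [0,0,0.05,0,0,0,0,0,0,0.08,0,0,0,0,0,0,0.09,0,0,0,0,0,0,0.08,0,0,0,0,0,0,0.054,-0.007,-0.01,0,0,0,0,0,-0.014,-0.02,0,0,0,0,0,-0.018,-0.027,0,0,0,0,0,-0.02,-0.03,0,0,0,0,0,-0.02,-0.03,0,0,0,0,0,-0.02,-0.03,0,0]

```text
time_s: 17.97
tcp_pos: [0.495, 0.0956, 0.1106]
ee_rot: [[-0.997, 0.082, -0.002], [0.082, 0.997, -0.0], [0.002, -0.001, -1.0]]
wrist_force: [0.6, 0.7, -1.2]
gripper_width: 0.134
gripper_force: 30.0
```

Emit:
drive_tool:
  steps: [0,0,0,-0.02,-0.03,0,0,0,0,0,-0.018,-0.027,0,0,0,0,0,-0.014,-0.02,0,0,0,0,0,-0.01,-0.012,0,0,0,0,0,0,0,0,0,0,0,0,0,0,0,0]

```text
time_s: 18.47
tcp_pos: [0.549, 0.0027, 0.1103]
ee_rot: [[-0.996, 0.085, -0.003], [0.085, 0.996, 0.0], [0.003, -0.0, -1.0]]
wrist_force: [0.0, -0.2, -1.7]
gripper_width: 0.138
gripper_force: 30.0
```

Run:
```python
from corner import *
p,Rc,s=st();print(p,s["wrist_force"],s["moment"])
Rt=tool(barR(S[2],0))
for x,z in ((-126,.0335),):
    t=slabpt(x,-50,0)+[0,0,z];print(t,go(t,Rt))
im=r.capture("side");print(corner(im))
crop=im[120:300,180:420];cv2.imwrite("pics/s6.png",cv2.resize(crop,None,fx=3.3,fy=3.3,interpolation=cv2.INTER_CUBIC))
im=r.capture("top");cv2.imwrite("pics/t6.png",im)
```

```text
[0.54900547 0.00266974 0.11026492] [ 5.26839028e-04 -2.12779515e-01 -1.72312759e+00] [-0.01738316  0.05550448 -0.00472021]
[ 5.74996400e-01 -1.07818748e-04  3.35000000e-02] (array([-0.0264, -0.0006,  0.0767]), array([-0.0001, -0.0029, -0.0018]))
(np.float64(250.65), np.float64(247.13))
```

Emit:
drive_tool:
  steps: [0,0,0,-0.013,0,0.01,0,0,0,0,-0.0134,0,0.02,0,0,0,0,0,0,0.02,0,0,0,0,0,0,0.015,0,0,0,0,0,0,0.007,0,0,0,0,0,0,0.003,0,0,0,0,0,0,0,0,0,0,0,0,0,0,0]

```text
time_s: 19.23
tcp_pos: [0.5765, 0.002, 0.0376]
ee_rot: [[-0.997, 0.081, 0.002], [0.081, 0.997, 0.001], [-0.002, 0.001, -1.0]]
wrist_force: [1.0, -0.1, -1.5]
gripper_width: 0.134
gripper_force: 30.0
```

Emit:
drive_tool:
  steps: [0,0,0,0,0,0.001,0,0,0,0,0,0,0,0]

```text
time_s: 19.4
tcp_pos: [0.5766, 0.0017, 0.0368]
ee_rot: [[-0.997, 0.082, 0.002], [0.082, 0.997, 0.001], [-0.002, 0.001, -1.0]]
wrist_force: [-0.5, -0.3, -1.7]
gripper_width: 0.138
gripper_force: 30.0
```

Emit:
drive_tool:
  steps: [0,0,0,0,0,0.001,0,0,0,0,0,0,0,0]

```text
time_s: 19.57
tcp_pos: [0.5762, 0.0014, 0.0352]
ee_rot: [[-0.997, 0.082, 0.001], [0.082, 0.997, 0.001], [-0.001, 0.001, -1.0]]
wrist_force: [-0.3, -0.2, -1.7]
gripper_width: 0.133
gripper_force: 30.0
```

Run:
```python
from corner import *
p,Rc,s=st();print(p,s["wrist_force"],s["moment"])
t=slabpt(-126,-50,0)+[0,0,.0335];print(t,go(t,tool(barR(S[2],0))))
```

```text
[0.57622061 0.00140342 0.03519159] [-0.27855983 -0.21370925 -1.69478544] [ 0.02592493  0.01630923 -0.00714487]
[ 5.74996400e-01 -1.07818748e-04  3.35000000e-02] (array([ 0.0011, -0.0016,  0.0017]), array([0.0009, 0.0008, 0.0004]))
```

Emit:
drive_tool:
  steps: [0,0,0,0,-0.0008,0.0012,0,0,0,0,-0.004,-0.0008,0.0005,0,0,0,0,-0.006,0,0,0,0,0,0,-0.006,0,0,0,0,0,0,-0.004,0,0,0,0,0,0,-0.003,0,0,0,0,0,0,0,0,0,0]

```text
time_s: 20.15
tcp_pos: [0.5999, -0.0021, 0.033]
ee_rot: [[-0.997, 0.082, 0.001], [0.082, 0.997, 0.001], [-0.001, 0.001, -1.0]]
wrist_force: [0.1, 0.1, -1.8]
gripper_width: 0.132
gripper_force: 30.0
```

Emit:
drive_tool:
  steps: [0,0,0,-0.003,0,0,0,0,0,0,-0.003,0,0,0,0,0,0,0,0,0,0]

```text
time_s: 20.4
tcp_pos: [0.6056, -0.0026, 0.0332]
ee_rot: [[-0.997, 0.082, 0.001], [0.082, 0.997, 0.001], [-0.001, 0.001, -1.0]]
wrist_force: [0.2, -0.6, -1.3]
gripper_width: 0.135
gripper_force: 30.0
```

Emit:
drive_tool:
  steps: [0,0,0,-0.003,0,0,0,0,0,0,-0.003,0,0,0,0,0,0,0,0,0,0]

```text
time_s: 20.65
tcp_pos: [0.6116, -0.0031, 0.0332]
ee_rot: [[-0.997, 0.082, 0.001], [0.082, 0.997, 0.001], [-0.001, 0.001, -1.0]]
wrist_force: [0.2, -0.5, -1.7]
gripper_width: 0.135
gripper_force: 30.0
```

Run:
```python
from corner import *
p,Rc,s=st();print(p,s["wrist_force"],s["moment"])
print(place([0,0,0],[0,0,0]) is None, (Rc.T@(slabpt(-126,-50,0)+[0,0,.0335]-p)).round(4),corner(r.capture("side")))
```

```text
[ 0.6116472  -0.00306127  0.03323252] [ 0.19957801 -0.53229658 -1.67977442] [ 0.02773154  0.00912207 -0.0247137 ]
False [ 0.0368 -0.0001 -0.0003] (np.float64(250.65), np.float64(247.1))
```

Run:
```python
from h import *
def ray(c,uv,z):
    K,E=c;d=E[:3,:3].T@np.linalg.inv(K)@[*uv,1];o=-E[:3,:3].T@E[:3,3];return o+d*(z-o[2])/d[2]
def loc(P,s=(.4842,.2725,.2743)):
    d=P[:2]-s[:2];c,q=np.cos(s[2]),np.sin(s[2]);return np.array([c*d[0]+q*d[1],-q*d[0]+c*d[1]]).round(4)
for z in(.006,.02):
    print(z,loc(ray(cam("top"),np.array([77,363.5])/4+[175,160]-.375,z)))
import cv2
a=cv2.imread("pics/top0.png").min(2)
c=cam("top") # profile along the shim x at several y, z=.006
for y in(-.018,-.008,.008,.018):
    print(y,[int(cv2.getRectSubPix(a,(1,1),tuple(map(float,proj(c,place([.4842,.2725,.2743],[[x/1e3,y,.006]]))[0])))[0,0]) for x in range(-40,32,3)])
```

```text
0.006 [-0.0238 -0.    ]
0.02 [-0.0245 -0.0023]
-0.018 [84, 136, 213, 230, 207, 164, 152, 197, 224, 230, 230, 230, 230, 230, 231, 230, 229, 229, 229, 230, 230, 231, 231, 180]
-0.008 [231, 232, 233, 232, 221, 209, 213, 224, 232, 233, 232, 233, 232, 232, 232, 232, 234, 232, 232, 232, 232, 233, 223, 179]
0.008 [232, 232, 233, 233, 222, 208, 210, 225, 233, 233, 231, 231, 231, 231, 232, 231, 232, 232, 232, 231, 231, 232, 227, 175]
0.018 [132, 167, 219, 230, 215, 192, 195, 213, 228, 232, 232, 232, 231, 232, 232, 232, 231, 232, 232, 230, 232, 232, 215, 162]
```

Emit:
drive_tool:
  steps: [0,0,0,-0.003,0,0,0,0,0,0,-0.003,0,0,0,0,0,0,-0.003,0,0,0,0,0,0,-0.003,0,0,0,0,0,0,-0.002,0,0,0,0,0,0,0,0,0,0]

```text
time_s: 21.2
tcp_pos: [0.6254, -0.0042, 0.0331]
ee_rot: [[-0.997, 0.082, 0.001], [0.082, 0.997, 0.001], [-0.001, 0.001, -1.0]]
wrist_force: [0.2, -0.4, -1.0]
gripper_width: 0.132
gripper_force: 30.0
```

Emit:
drive_tool:
  steps: [0,0,0,-0.0015,0,0,0,0,0,0,-0.0015,0,0,0,0,0,0,0,0,0,0]

```text
time_s: 21.45
tcp_pos: [0.6281, -0.0045, 0.0332]
ee_rot: [[-0.997, 0.082, 0.001], [0.082, 0.997, 0.001], [-0.001, 0.001, -1.0]]
wrist_force: [-0.4, 0.5, -1.2]
gripper_width: 0.137
gripper_force: 30.0
```

Emit:
drive_tool:
  steps: [0,0,0,-0.0015,0,0,0,0,0,0,-0.0015,0,0,0,0,0,0,0,0,0,0]

```text
time_s: 21.7
tcp_pos: [0.6312, -0.0047, 0.0332]
ee_rot: [[-0.997, 0.082, 0.001], [0.082, 0.997, 0.001], [-0.001, 0.001, -1.0]]
wrist_force: [-0.3, -0.5, -1.9]
gripper_width: 0.134
gripper_force: 30.0
```

Emit:
drive_tool:
  steps: [0,0,0,-0.0015,0,0,0,0,0,0,-0.0015,0,0,0,0,0,0,0,0,0,0]

```text
time_s: 21.95
tcp_pos: [0.6342, -0.005, 0.0332]
ee_rot: [[-0.997, 0.082, 0.001], [0.082, 0.997, 0.001], [-0.001, 0.001, -1.0]]
wrist_force: [1.0, 0.4, -1.6]
gripper_width: 0.138
gripper_force: 30.0
```

Emit:
drive_tool:
  steps: [0,0,0,-0.0015,0,0,0,0,0,0,-0.0015,0,0,0,0,0,0,0,0,0,0]

```text
time_s: 22.2
tcp_pos: [0.6372, -0.0052, 0.0331]
ee_rot: [[-0.997, 0.082, 0.001], [0.082, 0.997, 0.001], [-0.001, 0.001, -1.0]]
wrist_force: [0.4, -0.3, -1.3]
gripper_width: 0.14
gripper_force: 30.0
```

Emit:
drive_tool:
  steps: [0,0,0,-0.0015,0,0,0,0,0,0,-0.0015,0,0,0,0,0,0,0,0,0,0]

```text
time_s: 22.45
tcp_pos: [0.6402, -0.0055, 0.0331]
ee_rot: [[-0.997, 0.082, 0.001], [0.082, 0.997, 0.001], [-0.001, 0.001, -1.0]]
wrist_force: [-1.3, -0.4, -2.6]
gripper_width: 0.136
gripper_force: 30.0
```

Emit:
drive_tool:
  steps: [0,0,0,-0.001,0,0,0,0,0,0,-0.001,0,0,0,0,0,0,0,0,0,0]

```text
time_s: 22.7
tcp_pos: [0.642, -0.0056, 0.0331]
ee_rot: [[-0.997, 0.082, 0.0], [0.082, 0.997, 0.001], [-0.0, 0.001, -1.0]]
wrist_force: [-0.4, 0.5, -1.5]
gripper_width: 0.139
gripper_force: 30.0
```

Emit:
drive_tool:
  steps: [0,0,0,-0.0015,0,0,0,0,0,0,-0.0015,0,0,0,0,0,0,0,0,0,0]

```text
time_s: 22.95
tcp_pos: [0.6452, -0.0059, 0.0332]
ee_rot: [[-0.997, 0.082, 0.001], [0.082, 0.997, 0.001], [-0.001, 0.001, -1.0]]
wrist_force: [0.9, 0.3, -1.4]
gripper_width: 0.142
gripper_force: 30.0
```

Emit:
drive_tool:
  steps: [0,0,0,-0.0015,0,0,0,0,0,0,-0.0015,0,0,0,0,0,0,0,0,0,0]

```text
time_s: 23.2
tcp_pos: [0.6481, -0.0061, 0.0332]
ee_rot: [[-0.997, 0.082, 0.001], [0.082, 0.997, 0.001], [-0.001, 0.001, -1.0]]
wrist_force: [1.1, -0.2, -1.5]
gripper_width: 0.135
gripper_force: 30.0
```

Emit:
drive_tool:
  steps: [0,0,0,-0.001,0,0,0,0,0,0,-0.001,0,0,0,0,0,0,0,0,0,0]

```text
time_s: 23.45
tcp_pos: [0.65, -0.0063, 0.0331]
ee_rot: [[-0.997, 0.082, 0.0], [0.082, 0.997, 0.001], [-0.0, 0.001, -1.0]]
wrist_force: [-0.6, 0.5, -1.3]
gripper_width: 0.137
gripper_force: 30.0
```

Emit:
drive_tool:
  steps: [0,0,0,-0.001,0,0,0,0,0,0,-0.001,0,0,0,0,0,0,0,0,0,0]

```text
time_s: 23.7
tcp_pos: [0.6505, -0.0065, 0.0329]
ee_rot: [[-0.997, 0.082, -0.003], [0.082, 0.997, 0.0], [0.003, 0.0, -1.0]]
wrist_force: [-4.5, 1.0, 0.3]
gripper_width: 0.134
gripper_force: 30.0
```

Heel contact at 4.5 N. I'll press to about 7 N.

Emit:
drive_tool:
  steps: [0,0,0,-0.0008,0,0,0,0,0,0,0,0,0,0,0,0,0,0,0,0,0]

```text
time_s: 23.95
tcp_pos: [0.6506, -0.0065, 0.0329]
ee_rot: [[-0.997, 0.082, -0.004], [0.082, 0.997, 0.0], [0.004, -0.0, -1.0]]
wrist_force: [-5.3, 1.1, 1.1]
gripper_width: 0.134
gripper_force: 30.0
```

Emit:
drive_tool:
  steps: [0,0,0,-0.0007,0,0,0,0,0,0,0,0,0,0,0,0,0,0,0,0,0]

```text
time_s: 24.2
tcp_pos: [0.6506, -0.0066, 0.0328]
ee_rot: [[-0.997, 0.083, -0.005], [0.083, 0.997, 0.0], [0.005, -0.0, -1.0]]
wrist_force: [-7.6, 1.8, 2.6]
gripper_width: 0.134
gripper_force: 30.0
```

Emit:
drive_tool:
  steps: [0,0,0,0,0,0,0]

```text
time_s: 24.28
tcp_pos: [0.6507, -0.0065, 0.0328]
ee_rot: [[-0.997, 0.082, -0.005], [0.082, 0.997, 0.0], [0.005, -0.0, -1.0]]
wrist_force: [-7.3, 1.8, 3.6]
gripper_width: 0.136
gripper_force: 30.0
```

Emit:
drive_tool:
  steps: [0,0,0,0,0,0,0]

```text
time_s: 24.37
tcp_pos: [0.6507, -0.0065, 0.0329]
ee_rot: [[-0.997, 0.082, -0.005], [0.082, 0.997, 0.0], [0.005, -0.0, -1.0]]
wrist_force: [-6.0, 1.9, 3.5]
gripper_width: 0.136
gripper_force: 30.0
```

Emit:
drive_tool:
  steps: [0,0,0,0,0,-0.0008,0,0,0,0,-0.0002,0,0,0,0,0,0,0,0,0,0,0,0,0,0,0,0,0]

```text
time_s: 24.7
tcp_pos: [0.6507, -0.0066, 0.0331]
ee_rot: [[-0.997, 0.083, -0.006], [0.083, 0.997, 0.0], [0.006, -0.0, -1.0]]
wrist_force: [-7.2, 1.8, 0.7]
gripper_width: 0.137
gripper_force: 30.0
```

Emit:
drive_tool:
  steps: [0,0,0,0,0,0,0]

```text
time_s: 24.78
tcp_pos: [0.6506, -0.0066, 0.0331]
ee_rot: [[-0.997, 0.083, -0.006], [0.083, 0.997, 0.0], [0.006, -0.0, -1.0]]
wrist_force: [-6.6, 1.8, 1.0]
gripper_width: 0.136
gripper_force: 30.0
```

Emit:
drive_tool:
  steps: [0,0,0,0,0,0,0]

```text
time_s: 24.87
tcp_pos: [0.6506, -0.0066, 0.0331]
ee_rot: [[-0.997, 0.083, -0.006], [0.083, 0.997, 0.0], [0.006, -0.0, -1.0]]
wrist_force: [-6.7, 1.5, 0.3]
gripper_width: 0.134
gripper_force: 30.0
```

Run:
```python
from corner import *
print(corner(r.capture("side")),r.sense()["wrist_force"])
```

```text
(np.float64(250.72), np.float64(247.09)) [-7.50265127  1.88182892  0.94752539]
```

Emit:
drive_tool:
  steps: [0,0,0,0,0,0,0,0,0,0,0,0,0,0,0,0,0,0,0,0,0,0,0,0,0,0,0,0,0,0,0,0,0,0,0,0,0,0,0,0,0,0]

```text
time_s: 25.42
tcp_pos: [0.6506, -0.0066, 0.0331]
ee_rot: [[-0.997, 0.083, -0.006], [0.083, 0.997, 0.0], [0.006, -0.0, -1.0]]
wrist_force: [-6.8, 1.7, 0.2]
gripper_width: 0.133
gripper_force: 30.0
```

Emit:
drive_tool:
  steps: [0,0,0,0,0,0,0,0,0,0,0,0,0,0,0,0,0,0,0,0,0,0,0,0,0,0,0,0,0,0,0,0,0,0,0,0,0,0,0,0,0,0]

```text
time_s: 25.92
tcp_pos: [0.6507, -0.0066, 0.0331]
ee_rot: [[-0.997, 0.083, -0.006], [0.083, 0.997, 0.0], [0.006, -0.0, -1.0]]
wrist_force: [-6.4, 1.4, 0.7]
gripper_width: 0.136
gripper_force: 30.0
```

Emit:
drive_tool:
  steps: [0,0,0,0.001,0,0,0,0,0,0,0.001,0,0,0,0,0,0,0,0,0,0]

```text
time_s: 26.17
tcp_pos: [0.6505, -0.0065, 0.0334]
ee_rot: [[-0.997, 0.082, -0.002], [0.082, 0.997, 0.0], [0.002, 0.0, -1.0]]
wrist_force: [-3.0, 1.0, -2.0]
gripper_width: 0.135
gripper_force: 30.0
```

Emit:
drive_tool:
  steps: [0,0,0,0.0007,0,0.0003,0,0,0,0,0,0,0,0.4,0,0,0,0,0,0,0.4,0,0,0,0,0,0,0.4,0,0,0,0,0,0,0.4,0,0,0,0,0,-0.01,0.45,0,0,0,0,0,-0.025,0.5,0,0,0,0,0,-0.03,0.5,0,0,0,0,0,-0.03,0.5,0,0,0,0,0,-0.02,0.5]

```text
time_s: 27.0
tcp_pos: [0.6523, -0.0064, 0.1532]
ee_rot: [[-0.997, 0.081, 0.006], [0.081, 0.997, 0.001], [-0.006, 0.001, -1.0]]
wrist_force: [0.8, 0.1, 0.4]
gripper_width: 0.495
gripper_force: 0.0
```

Run:
```python
from wp import *
from corner import *
p,Rc,s=st();print(s["time_s"],p,s["joints"].round(0))
print(corner(r.capture("side")));cv2.imwrite("pics/t7.png",r.capture("top"))
# last bar grip pose (tcp when released, after springback none): 
t=np.array([.5109,.1042,.0371]);Rt=np.array([[-.995,.075,.065],[.075,.997,.001],[-.065,.006,-.998]])
Rt=R.from_matrix(Rt).as_matrix()
h=t-Rt[:,2]*.10
print("hover",h,go(h,Rt),(Rt.T@(h-p)).round(4))
```

```text
27.0 [ 0.65230932 -0.00644993  0.15316261] [  14.   28.   -3.    0.  -59. -108.]
(np.float64(250.72), np.float64(247.11))
hover [0.50438688 0.10409524 0.13688762] (array([0.1581, 0.0977, 0.0165]), array([-0.0035, -0.0535, -0.0063])) [0.1566 0.0991 0.0067]
```

Emit:
drive_tool:
  steps: [-0.002,-0.027,-0.003,0.01,0.007,0,0.5,-0.0015,-0.0265,-0.003,0.018,0.012,0.001,0.5,0,0,0,0.025,0.016,0.001,0.5,0,0,0,0.027,0.016,0.001,0.5,0,0,0,0.027,0.016,0.001,0.5,0,0,0,0.025,0.016,0.001,0.5,0,0,0,0.016,0.01,0.001,0.5,0,0,0,0.0085,0.006,0,0.5,0,0,0,0,0,0,0.5,0,0,0,0,0,0,0.5]

```text
time_s: 27.93
tcp_pos: [0.5033, 0.1047, 0.136]
ee_rot: [[-0.996, 0.075, 0.055], [0.075, 0.997, 0.0], [-0.055, 0.004, -0.998]]
wrist_force: [0.7, 0.0, 0.3]
gripper_width: 0.499
gripper_force: 0.0
```

Run:
```python
from wp import *
import cv2
p,Rc,s=st()
t=np.array([.5109,.1042,.0371]);Rt=R.from_matrix(np.array([[-.995,.075,.065],[.075,.997,.001],[-.065,.006,-.998]])).as_matrix()
print(p,go(t,Rt))
im=r.capture("wrist");cv2.imwrite("pics/w3.png",im);c=cam("wrist")
Rb=Rt@np.diag([-1,1,-1]);o=t-Rb[:,2]*.02
q=proj(c,o+(np.array([[-80,11,18],[-80,-11,18],[-40,11,18],[-40,-11,18]])/1e3)@Rb.T);print(q.round(1).tolist())
g=im.astype(int).mean(2)
for v in (int(q[2,1]),int(q[2,1])+8,int(q[2,1])+16): print(v,g[v,225:325:3].astype(int).tolist())
```

```text
[0.50332455 0.10465949 0.13602254] (array([-0.0022, -0.0003,  0.0992]), array([-0.0016, -0.0101,  0.    ]))
[[286.0, 124.5], [257.2, 124.5], [285.5, 176.9], [257.9, 177.0]]
176 [85, 89, 88, 88, 87, 88, 91, 83, 87, 85, 90, 172, 249, 249, 249, 249, 248, 247, 248, 248, 100, 89, 88, 254, 255, 255, 255, 255, 255, 255, 255, 255, 255, 255]
184 [83, 85, 85, 88, 91, 88, 88, 89, 88, 86, 87, 114, 249, 249, 249, 248, 248, 248, 248, 248, 116, 89, 89, 89, 90, 88, 91, 85, 89, 88, 88, 90, 88, 88]
192 [89, 87, 88, 89, 89, 86, 88, 88, 92, 90, 86, 90, 248, 248, 248, 248, 248, 248, 247, 248, 123, 85, 91, 91, 89, 89, 89, 89, 88, 87, 92, 90, 87, 87]
```

Emit:
drive_tool:
  steps: [0,-0.005,0,-0.0022,0,0.03,0.5,0,-0.005,0,0,0,0.03,0.5,0,0,0,0,0,0.023,0.5,0,0,0,0,0,0.011,0.5,0,0,0,0,0,0.005,0.5,0,0,0,0,0,0,0.5,0,0,0,0,0,0,0.2,0,0,0,0,0,0,0,0,0,0,0,0,0,0,0,0,0,0,0,0,0]

```text
time_s: 28.82
tcp_pos: [0.5114, 0.1044, 0.0379]
ee_rot: [[-0.995, 0.076, 0.066], [0.076, 0.997, 0.0], [-0.065, 0.005, -0.998]]
wrist_force: [-0.6, 0.2, 0.2]
gripper_width: 0.284
gripper_force: 0.0
```

Emit:
drive_tool:
  steps: [0,0,0,0,0,0,0,0,0,0,0,0,0,0,0,0,0,0,0,0,0,0,0,0,0,0,0,0]

```text
time_s: 29.15
tcp_pos: [0.5113, 0.1044, 0.0377]
ee_rot: [[-0.995, 0.075, 0.065], [0.075, 0.997, -0.001], [-0.065, 0.004, -0.998]]
wrist_force: [-1.1, -0.0, 5.8]
gripper_width: 0.25
gripper_force: 30.0
```

Emit:
drive_tool:
  steps: [0,-0.009,0,0.0002,0,0.0016,0,0,-0.009,0,0.0002,0,0.0016,0,0,-0.009,0,0.0002,0,0.0016,0,0,0,0,0,0,0,0,0,0,0,0,0,0,0]

```text
time_s: 29.57
tcp_pos: [0.5113, 0.1048, 0.0331]
ee_rot: [[-0.993, 0.075, 0.093], [0.075, 0.997, -0.002], [-0.093, 0.005, -0.996]]
wrist_force: [-1.1, 0.3, 7.8]
gripper_width: 0.248
gripper_force: 30.0
```

Run:
```python
from wp import *
from corner import *
p,Rc,s=st();print(p,s["moment"],corner(r.capture("side")))
wp(.008,.095,0,0)
```

```text
[0.51131655 0.10479169 0.03313969] [0.16511847 0.52339795 0.19200601] (np.float64(250.26), np.float64(246.72))
0.008 0.095 0 0 tcp [0.5132 0.104  0.0338] turn [-0.0021 -0.002  -0.0006] shift after turn [-0.002  -0.0006 -0.0004] before [-0.002  -0.0006 -0.0004]
```

Emit:
drive_tool:
  steps: [0,0,-0.02,0,-0.0032,0,0,0,0,-0.02,0,-0.0032,0,0,0,0,-0.02,0,-0.0032,0,0,0,0,-0.02,0,-0.0032,0,0]

```text
time_s: 29.95
tcp_pos: [0.511, 0.0924, 0.0332]
ee_rot: [[-0.996, -0.004, 0.094], [-0.004, 1.0, -0.001], [-0.094, -0.001, -0.996]]
wrist_force: [-2.2, 2.6, 7.2]
gripper_width: 0.25
gripper_force: 29.9
```

Emit:
drive_tool:
  steps: [0,0,-0.02,0,-0.0032,0,0,0,0,-0.02,0,-0.0032,0,0,0,0,-0.02,0,-0.0032,0,0,0,0,-0.01,0,-0.0016,0,0,0,0,0,0,0,0,0,0,0,0,0,0,0,0]

```text
time_s: 30.45
tcp_pos: [0.5115, 0.0808, 0.0333]
ee_rot: [[-0.993, -0.071, 0.094], [-0.071, 0.997, -0.001], [-0.093, -0.008, -0.996]]
wrist_force: [-0.6, -0.1, 7.2]
gripper_width: 0.251
gripper_force: 30.0
```

Run:
```python
from wp import *
from corner import *
p,Rc,s=st();print(p,s["moment"],corner(r.capture("side")))
wp(.16,.095,0,0);wp(.16,-.32,0,0)
```

```text
[0.511513   0.08077558 0.03331158] [ 0.18703625  0.25743234 -0.33217782] (np.float64(251.15), np.float64(247.34))
0.16 0.095 0 0 tcp [0.5133 0.0797 0.0338] turn [-0.0011 -0.0013 -0.0056] shift after turn [-0.0017 -0.0012 -0.0003] before [-0.0017 -0.0012 -0.0003]
0.16 -0.32 0 0 tcp [0.5288 0.0797 0.0982] turn [-0.0319  0.4125 -0.0058] shift after turn [ 0.004  -0.0008 -0.067 ] before [-0.0232 -0.0028 -0.063 ]
```

Emit:
drive_tool:
  steps: [-0.0015,0.015,0,-0.0003,0,-0.0024,0,-0.0015,0.015,0,-0.0003,0,-0.0024,0,-0.0015,0.015,0,-0.0003,0,-0.0024,0,-0.0015,0.015,0,-0.0003,0,-0.0024,0,-0.0015,0.015,0,-0.0003,0,-0.0024,0,-0.0015,0.015,0,-0.0003,0,-0.0024,0,-0.0015,0.015,0,-0.0003,0,-0.0024,0,-0.0015,0.015,0,-0.0003,0,-0.0024,0,-0.0015,0.015,0,-0.0003,0,-0.0024,0,-0.0015,0.015,0,-0.0003,0,-0.0024,0]

```text
time_s: 31.33
tcp_pos: [0.5135, 0.0807, 0.0562]
ee_rot: [[-0.996, -0.072, -0.059], [-0.072, 0.997, 0.002], [0.058, 0.006, -0.998]]
wrist_force: [1.8, -0.4, -2.0]
gripper_width: 0.252
gripper_force: 30.0
```

Run:
```python
from wp import *
from corner import *
p,Rc,s=st();print(p,s["moment"],corner(r.capture("side")))
wp(.153,-.055,0,0);wp(.153,-.29,0,0)
```

```text
[0.51345692 0.08065747 0.05619382] [-0.14094685 -0.84072129 -0.06094772] (np.float64(252.64), np.float64(248.77))
0.153 -0.055 0 0 tcp [0.5157 0.0808 0.0577] turn [ 0.0023 -0.0039  0.0023] shift after turn [-0.0017 -0.     -0.0014] before [-0.0017 -0.     -0.0014]
0.153 -0.29 0 0 tcp [0.5267 0.0808 0.0938] turn [-0.0145  0.2305  0.0025] shift after turn [-0.0016 -0.     -0.0394] before [-0.0106 -0.0006 -0.038 ]
```

Emit:
drive_tool:
  steps: [-0.0015,0.023,0,-0.0004,0,-0.0038,0,-0.0015,0.023,0,-0.0004,0,-0.0038,0,-0.0015,0.023,0,-0.0004,0,-0.0038,0,-0.0015,0.023,0,-0.0004,0,-0.0038,0,-0.0015,0.023,0,-0.0004,0,-0.0038,0,-0.0015,0.023,0,-0.0004,0,-0.0038,0,-0.0015,0.023,0,-0.0004,0,-0.0038,0,-0.0015,0.023,0,-0.0004,0,-0.0038,0,-0.0015,0.023,0,-0.0004,0,-0.0038,0,-0.0015,0.023,0,-0.0004,0,-0.0038,0]

```text
time_s: 32.22
tcp_pos: [0.5226, 0.0807, 0.0924]
ee_rot: [[-0.955, -0.07, -0.288], [-0.073, 0.997, -0.001], [0.287, 0.02, -0.958]]
wrist_force: [-0.4, -0.8, -1.5]
gripper_width: 0.247
gripper_force: 30.0
```

Run:
```python
from wp import *
from corner import *
p,Rc,s=st();im=r.capture("side");print(p,s["moment"],corner(im))
wp(.153,-.29,0,0);wp(.153,-.29,.07,0.02)
cv2.imwrite("pics/s7.png",im)
```

```text
[0.52262441 0.08072983 0.0924398 ] [-0.1588129  -1.08071672 -0.0091253 ] (np.float64(252.63), np.float64(248.74))
0.153 -0.29 0 0 tcp [0.5267 0.0808 0.0938] turn [-0.0007 -0.0007  0.0026] shift after turn [-0.0024 -0.0002 -0.0018] before [-0.0024 -0.0002 -0.0018]
0.153 -0.29 0.07 0.02 tcp [0.4598 0.0759 0.1338] turn [-0.0007 -0.0007  0.0026] shift after turn [ 0.0733  0.0002 -0.021 ] before [ 0.0733  0.0004 -0.0209]
```

Emit:
drive_tool:
  steps: [0,0,0,0.002,0,-0.0015,0,0,0,0,0.006,0,-0.0005,0,0,0,0,0.008,0,0,0,0,0,0,0.008,0,0,0,0,0,0,0.01,0,0,0,0,0,0,0.012,0,0,0,0,0,0,0.012,0,0,0,0,0,0,0.01,0,-0.005,0,0,0,0,0.006,0,-0.01,0,0,0,0,0,0,-0.015,0]

```text
time_s: 33.1
tcp_pos: [0.459, 0.0749, 0.1456]
ee_rot: [[-0.955, -0.071, -0.289], [-0.074, 0.997, -0.002], [0.288, 0.02, -0.957]]
wrist_force: [0.6, 0.7, -4.2]
gripper_width: 0.247
gripper_force: 30.0
```

Emit:
drive_tool:
  steps: [0,0,0,0,0,-0.02,0,0,0,0,0,0,-0.015,0,0,0,0,0,0,-0.005,0,0,0,0,0,0,0,0]

```text
time_s: 33.43
tcp_pos: [0.4738, 0.0757, 0.1848]
ee_rot: [[-0.957, -0.071, -0.282], [-0.074, 0.997, 0.0], [0.282, 0.021, -0.959]]
wrist_force: [0.4, 0.9, -3.7]
gripper_width: 0.251
gripper_force: 30.0
```

Run:
```python
from wp import *
from corner import *
p,Rc,s=st();im=r.capture("side");print(p,Rc.round(3).tolist(),s["wrist_force"],s["moment"],corner(im),s["joints"].round(0))
t=np.array([.50,-.25,.16]);Rt=tool(barR(.043,0))
print(go(t,Rt),(Rt.T@(t-p)).round(4))
```

```text
[0.47375118 0.07565792 0.18483805] [[-0.957, -0.071, -0.282], [-0.074, 0.997, 0.0], [0.282, 0.021, -0.959]] [ 0.37230749  0.86506495 -3.73484158] [-0.03317838 -0.81055331  0.00434379] (np.float64(252.63), np.float64(248.77)) [  24.   19.  -12.   -7.  -74. -107.]
(array([-0.0089, -0.327 ,  0.0147]), array([ 0.0168, -0.289 ,  0.0304])) [-0.0122 -0.3265  0.0248]
```

Emit:
drive_tool:
  steps: [0,0,0,0,-0.01,0,0,0,0,0,0,-0.02,0,0,0,0,0,0,-0.03,0,0,0,0,0,0,-0.033,0,0,0,0,0,0,-0.035,0,0,0,0,0,0,-0.035,0,0,0,0,0,0,-0.035,0,0,0,0,0,0,-0.035,0,0,0,0,0,0,-0.035,0,0,0,0,0,0,-0.03,0,0]

```text
time_s: 34.32
tcp_pos: [0.4924, -0.2243, 0.1756]
ee_rot: [[-0.955, -0.07, -0.29], [-0.073, 0.997, -0.0], [0.289, 0.021, -0.957]]
wrist_force: [0.4, 0.1, -3.3]
gripper_width: 0.252
gripper_force: 30.0
```

Emit:
drive_tool:
  steps: [0,0,0,0,-0.02,0,0,0.002,-0.03,0.003,0,-0.012,0,0,0.003,-0.06,0.006,0,-0.006,0,0,0.004,-0.07,0.007,0,0,0,0,0.004,-0.065,0.007,0,0,0,0,0.003,-0.045,0.005,0,0,0,0,0.001,-0.02,0.002,0,0,0,0,0,0,0,0,0,0,0,0,0,0,0,0,0,0]

```text
time_s: 35.07
tcp_pos: [0.4958, -0.2599, 0.1757]
ee_rot: [[-0.999, -0.044, -0.003], [-0.044, 0.999, -0.001], [0.003, -0.001, -1.0]]
wrist_force: [0.5, 0.7, -3.5]
gripper_width: 0.249
gripper_force: 30.0
```

Run:
```python
from wp import *
from corner import *
p,Rc,s=st();print(p,Rc.round(3).tolist(),s["wrist_force"],corner(r.capture("side")))
print(go([p[0],p[1],.03],tool(barR(.043,0))))
```

```text
[ 0.49580545 -0.25986558  0.17567461] [[-0.999, -0.044, -0.003], [-0.044, 0.999, -0.001], [0.003, -0.001, -1.0]] [ 0.49827287  0.66174804 -3.45826793] (np.float64(252.64), np.float64(248.79))
(array([2.000e-04, 1.000e-04, 1.457e-01]), array([-0.0007, -0.0021,  0.0009]))
```

Emit:
drive_tool:
  steps: [0,0,0,0,0,0.01,0,0,0,0,0,0,0.02,0,0,0,0,0,0,0.03,0,0,0,0,0,0,0.03,0,0,0,0,0,0,0.025,0,0,0,0,0,0,0.015,0,0,0,0,0,0,0.008,0,0,0,0,0,0,0.008,0,0,0,0,0,0,0.004,0,0,0,0,0,0,0,0]

```text
time_s: 35.95
tcp_pos: [0.4967, -0.2599, 0.0258]
ee_rot: [[-0.999, -0.044, -0.001], [-0.044, 0.999, -0.001], [0.001, -0.001, -1.0]]
wrist_force: [-0.8, 0.0, -4.1]
gripper_width: 0.25
gripper_force: 30.0
```

Emit:
drive_tool:
  steps: [0,0,0,0,0,0.002,0,0,0,0,0,0,0.001,0,0,0,0,0,0,0,0]

```text
time_s: 36.2
tcp_pos: [0.497, -0.26, 0.024]
ee_rot: [[-0.999, -0.044, 0.001], [-0.044, 0.999, -0.001], [-0.001, -0.001, -1.0]]
wrist_force: [0.5, 0.6, -4.2]
gripper_width: 0.25
gripper_force: 30.0
```

Emit:
drive_tool:
  steps: [0,0,0,0,0,0.0012,0,0,0,0,0,0,0.001,0,0,0,0,0,0,0.001,0,0,0,0,0,0,0,0,0,0,0,0,0,0,0]

```text
time_s: 36.62
tcp_pos: [0.4969, -0.26, 0.0205]
ee_rot: [[-0.999, -0.044, 0.001], [-0.044, 0.999, -0.001], [-0.001, -0.001, -1.0]]
wrist_force: [-0.5, 0.5, -1.1]
gripper_width: 0.251
gripper_force: 30.0
```

Touching down. I'll release, rise and inspect.

Emit:
drive_tool:
  steps: [0,0,0,0,0,0,0.5,0,0,0,0,0,0,0.5,0,0,0,0,0,0,0.5,0,0,0,0,0,0,0.5,0,0,0,0,0,-0.01,0.5,0,0,0,0,0,-0.02,0.5,0,0,0,0,0,-0.035,0.5,0,0,0,0,0,-0.04,0.5,0,0,0,0,0,-0.04,0.5,0,0,0,0.02,-0.02,-0.01,0.5]

```text
time_s: 37.45
tcp_pos: [0.4832, -0.2808, 0.1834]
ee_rot: [[-0.999, -0.05, 0.015], [-0.05, 0.999, -0.007], [-0.014, -0.008, -1.0]]
wrist_force: [1.7, -2.0, 0.1]
gripper_width: 0.504
gripper_force: 0.0
```

Emit:
drive_tool:
  steps: [0,0,0,0.02,-0.03,0,0.5,0,0,0,0.02,-0.03,0,0.5,0,0,0,0.02,-0.03,0,0.5,0,0,0,0,0,0,0.5,0,0,0,0,0,0,0.5]

```text
time_s: 37.87
tcp_pos: [0.4203, -0.3745, 0.176]
ee_rot: [[-0.999, -0.04, 0.001], [-0.04, 0.999, -0.001], [-0.001, -0.001, -1.0]]
wrist_force: [-0.3, -0.3, -0.1]
gripper_width: 0.5
gripper_force: 0.0
```

Run:
```python
from corner import *
s=r.sense();print(s["time_s"],s["tcp_pos"],s["wrist_force"])
a=r.capture("side");b=r.capture("top");print(corner(a))
u=cv2.resize(b[90:280,170:380],None,fx=2.8,fy=2.8,interpolation=cv2.INTER_CUBIC)[:,:400+188]
v=cv2.resize(a[120:330,130:400],None,fx=2.9,fy=2.9,interpolation=cv2.INTER_CUBIC)
h=300;u=cv2.resize(b[95:275,180:365],(308*1,300),interpolation=cv2.INTER_CUBIC);v=cv2.resize(a[120:320,150:400],(490,392),interpolation=cv2.INTER_CUBIC)
m=np.zeros((392,800,3),np.uint8);m[:300,:308]=u;m[:,310:]=v;cv2.imwrite("pics/f.png",m)
```

```text
37.8667 [ 0.42028482 -0.3745168   0.17598966] [-0.30219908 -0.28751102 -0.09224417]
(np.float64(252.62), np.float64(248.8))
```

View pics/f.png

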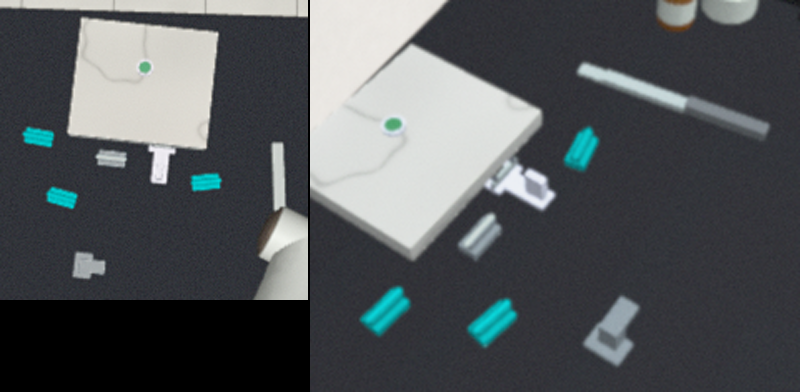

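The final picture shows the slab resting on the shim, whose tail and tab stick out in front at about (160,165). The bar lies flat and clear on the right, from (585,70) to (765,130), and the catch is empty.

```bash
python3 -c "
from station import r
print(r.finish_job())"
```

```text
the job is handed in; nothing more can be done
None
```

The job is handed in: the slab rests on the shim, seated at about 7 N for over a second. The bar is drawn clear and laid flat, nothing else appears disturbed, and it took about 38 of the 72 s; no verdict came back.

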